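Put the toys away on the nursery lazy susan

ROBOT

A 7-joint arm with a two-finger parallel gripper is mounted at the origin on the work surface. World frame = base frame: x ahead of the robot, y to its left, z up, the work surface at z = 0. Lengths are in m, angles in rad, forces in N, time in s.
With the tool pointing down it reaches from about 0.425 to 0.925 m from the base axis. Payload 6.8 kg.
Tool frame: the origin (TCP) lies at the very end of the fingers, on their centre line; the grasp point (between the pads) lies bot.hold_point_z behind it (bot.hold_point_z is the distance from the TCP to the grasp point, in m); x points along the fingers, z is the direction in which the jaws open and shut, and the axes are right-handed (so a half turn about x gives the same grasp; the last joint's range is limited). The gripper opens to 85 mm and grips with 20 to 120 N. Pads are 22 mm wide; open, the fingers measure 114 mm over their backs; the gripper's body (76 mm by 85 mm) begins 54 mm behind the grasp point. The pads swing forward as they close: fully open they stand 13 mm farther back than shut.
Start: joints at [-1.317, 0.477, 0.022, 1.555, -0.011, 1.109, -0.083], TCP at [0.239, 0.631, 0.231] pointing down, gripper open.
Joint ranges: [-2.96, 2.96], [-0.34, 2.1], [-1.41, 1.46], [0.24, 2.44], [-1.37, 4.51], [0.17, 1.92], [-2.96, 2.96]. Speed limits (rad/s): [2.39, 2.39, 3.14, 3.14, 3.14, 3.14, 3.14].

INTERFACE

Orientations are given as a unit quaternion [w, x, y, z].
In Python, from station import bot gives the robot as it stands.
- The arm moves only by the tool drive_tool, never from a script. Its arguments are lists of equal length, an entry for each row: "slide": the shift along the world's x, y, z in mm, a list of three; "turn": the turn, a rotation vector about the world's x, y, z in rad, a list of three; "gripper": the opening, from 0 (shut) to 1 (fully open). A call has 1 to 10 rows; each row is the pose to reach, as a shift and turn from the pose measured when the call began; what a row does not reach only later rows make up. A row lasts 1/10 s, in which the tool goes at most 50 mm and 8.59 degrees, less where a joint would pass 70% of its speed; a pose out of reach is approached as far as the arm can. A call with a gripper value outside its range is refused whole. The fingers move at their own pace and stop on an object; "squeeze" is the grip in N (left out, the last holds). Time passes only in rows, so rows that repeat a pose let the fingers close. It gives the time, the measured TCP pose, the force and the opening at its end, in the units of the state.
- bot.get_obs(): the state, without advancing time (a new reading comes with each control period).
- bot.read_camera(name): name is "scene" or "top"; returns a dict with "color" (480x640x3 uint8, red, green, blue), "fovy" (degrees; the focal length in pixels is half the picture's height over the tangent of half this angle, whatever the lens; pixels are square), "cx", "cy" (the principal point, pixels), "R" (3x3) and "t" (3): a world point X has camera coordinates R X + t. Camera axes: x right, y down, z forward; pixel columns grow to the right and rows downward; lengths in m; the calibration is good to about 2 mm. A picture is of the moment at which its call begins. There is no depth.
- bot.hand_in(): hands the job in, once; it reports no verdict.
The state is a dict: "t": time; "q": joint angles; "joint_vel": joint speeds; "joint_torque": joint torques, N m; "eef_pos": TCP position; "tool_rot": TCP orientation; "contact_force": force on the tool from outside, world axes, zero at the start; "torque": the same for the moment, N m; "gripper_width": opening from 0.0 (shut) to 1.0 (fully open).
Only numpy, scipy, OpenCV 4.12 (cv2) and the standard library are available. Lean on these libraries where they do the work, as an engineer would, in place of code of your own. Each camera call takes 0.05 s, during which the arm holds its last target.

TASK

Turn the lazy susan (its upright wooden peg is the handle) until the beech toy rest (the pair of V-notched supports) lines up with the tab on the fixed base. Then lower the beech teether into the V-groove and let it settle there before letting go, and after it settle the stray ball on its round egg-cup-like dish in the same way. Finally turn the lazy susan until the grey pump bottle lines up with the tab, both toys still in place, and let go; leave the cup, the tin and the hairbrush where they are.

Things in the scene. Friction and masses are not known exactly. Their poses are not given: they have to be found in the camera images.
- susan_base: Fixed round grey foot of the lazy susan; origin on the table on the turning axis. A flat grey tab sticks out from under the top along this body's -x axis, roughly towards the robot. The white turning top is a disc 320 mm in diameter; its upper surface is 26 mm above the table.
- susan (a joint): Angle of the turning top on its foot, rad, positive counter-clockwise from above. 0: the toy rest is at the tab. +1.571: the grey pump bottle is at the tab. It starts between 0.8 and 1.5, turns freely from -0.6 to 2.3 and stays where it is left (light friction, about 0.06 N m plus 0.05 N m per rad/s).
- tab (a point): Outer part of the index tab of the fixed foot, 175 mm from the axis, 8 mm above the table. The tab is 16 mm wide and its tip reaches 185 mm from the axis, 25 mm past the edge of the top.
- handle (a point): Grip point of the upright round beech peg, 18 mm in diameter, 60 mm tall, fixed to the top 143 mm from the axis; the point is on the peg's axis, 15 mm below its upper end, 71 mm above the table. Round, so it can turn between the fingers while led round an arc. The end of the laid teether is 61 mm from the peg's axis.
- groove (a point): Where the shaft centre of the laid teether rests: 66 mm above the table, 110 mm from the axis. Two beech supports, 8 mm thick with 60 mm free between them, have 90 degree V notches 37 mm wide, horns 6 mm above this point. The groove runs along this frame's y; x points to the turning axis; the frame turns with the top. Fingers fit between the supports, closing along x; foot strip at 32 mm.
- dish (a point): Where the ball's centre rests on the dish: 67 mm above the table, 10 mm from the turning axis, 100 mm along x from the groove. The dish is a beech egg cup, 44 mm outer and 36 mm inner diameter, rim 24 mm above the top; the ball sinks about 8 mm into it. Axes as for the groove: the pump bottle stands on the +y side, so fingers closing along x have most room.
- pump (a point): Upper end of the grey pump bottle (50 mm diameter, 112 mm tall), 138 mm above the table, 118 mm from the axis, fixed on the top. Three white-lidded clear jars, fixed too, 58 to 78 mm tall, stand on the side of the top opposite the toy rest.
- teether_center (a point): Centre of the loose beech teether: a round shaft 18 mm in diameter along this frame's x axis with a 28 mm ball at each end, 140 mm long over all, about 45 g. It lies on the table on its two balls (this point 14 mm up) left or right of the lazy susan; it can roll.
- ball_center (a point): Centre of the loose orange hollow plastic ball, 50 mm in diameter, about 30 g, lying on the table (25 mm up) left or right of the lazy susan; it can roll. The axes turn with it and mean nothing.
- cup: Bystander: white stacking cup, 64 mm wide, 50 mm tall, standing on the table; origin under its centre.
- tin: Bystander: flat closed aluminium tin, 56 mm wide, 30 mm tall; origin under its centre.
- brush: Bystander: baby hairbrush, 170 mm long, 28 mm tall, lying bristles down along its x axis; origin underneath where handle and head meet.
There are look-alikes about, which are no part of the job. What is shaped like the part that bears teether_center but pink is not meant.

How it is judged:
On the way, in this order (a step that is already met when the one before it is completed fails the run):
1. the toy rest has been turned to the tab (within 0.15 rad) and is still (value of joint susan between -0.15 and 0.15 rad and velocity of joint susan between -0.2 and 0.2 rad/s), for 0.2 s.
2. the teether lies in the V-groove, no more than 5 mm above its seat, while the fingers still hold it (x of teether_center in the frame of groove between -0.006 and 0.006 m and y of teether_center in the frame of groove between -0.012 and 0.012 m and z of teether_center in the frame of groove between -0.004 and 0.005 m and angle between the x axis of teether_center and the y axis of groove, either way round below 0.12 rad and contact force between the fingers and teether above 0.3 N), for 0.1 s.
3. the teether rests in the groove and has been let go (x of teether_center in the frame of groove between -0.004 and 0.004 m and y of teether_center in the frame of groove between -0.012 and 0.012 m and z of teether_center in the frame of groove between -0.004 and 0.003 m and angle between the x axis of teether_center and the y axis of groove, either way round below 0.12 rad and contact force between the fingers and teether below 0.05 N and linear speed of teether below 0.03 m/s), for 0.2 s.
4. the ball sits on the dish, no more than 5 mm above its seat, while the fingers still hold it (horizontal distance between ball_center and dish below 0.006 m and z of ball_center in the frame of dish between -0.004 and 0.005 m and contact force between the fingers and ball above 0.3 N), for 0.1 s.
5. the ball has been let go on the dish, and the pump bottle has been turned to the tab (within 0.15 rad) (horizontal distance between ball_center and dish below 0.005 m and z of ball_center in the frame of dish between -0.004 and 0.004 m and value of joint susan between 1.42 and 1.72 rad), for 0.2 s.
At the end, for the whole second after the job is handed in: The pump bottle is at the tab (top at 1.42 to 1.72 rad) and still; the teether lies at rest in the V-groove (within 4 mm across, 12 mm along, 3 mm up and 4 mm down, 0.12 rad) and the ball at rest on its dish (within 5 mm sideways, 4 mm up or down), both let go (all of step 5 and velocity of joint susan between -0.05 and 0.05 rad/s and x of teether_center in the frame of groove between -0.004 and 0.004 m and y of teether_center in the frame of groove between -0.012 and 0.012 m and z of teether_center in the frame of groove between -0.004 and 0.003 m and angle between the x axis of teether_center and the y axis of groove, either way round below 0.12 rad and linear speed of each of teether, ball below 0.03 m/s); the robot touches nothing.
It fails at once if a bystander (cup, tin or hairbrush) is moved more than 25 mm (distance of any of cup, tin, brush from where it was at the start of the episode above 0.025 m).
It also fails if it takes over 72 s, if anything falls off the work surface, if the arm or the gripper's body presses on something with over 40 N, if the wrist force passes 120 N, or if a joint passes its speed limit or range.

## Working session

There is one attempt and no reset: what is moved stays moved. The work goes in short steps, Python scripts to look and compute and a tool call to move; the robot and the scene stay as the last step left them, time stands still between calls to the robot, and variables do not carry over. Pictures are saved under pics/ and viewed, and the job is handed in when it is done.

Besides the shell and the picture viewer there is one more tool, called after ">>>" in YAML: its name, and indented under it one key for each argument. drive_tool: Moves the arm, as the interface text tells. Its arguments: {"type":"object","properties":{"slide":{"type":"array"},"turn":{"type":"array"},"gripper":{"type":"array"},"squeeze":{"type":"number"}},"required":["slide","turn","gripper"]}

```bash
ls; mkdir -p pics
python3 - <<'E'
from station import bot
import cv2
o=bot.get_obs()
for k,v in o.items(): print(k,v)
print(bot.hold_point_z)
for n in ("scene","top"):
    c=bot.read_camera(n)
    cv2.imwrite(f"pics/{n}0.png",c["color"][:,:,::-1])
    print(n,c["fovy"],c["cx"],c["cy"],c["R"],c["t"])
E
```

```text
pics
t 0.0
q [-1.31711631  0.47779794  0.02232739  1.55645168 -0.01150646  1.10929648
 -0.08311567]
joint_vel [-9.28271744e-05  3.27402559e-04  1.59308485e-03 -8.41573080e-04
  1.87007425e-04  3.00978195e-04  5.44478606e-04]
joint_torque [ 2.22968829e-04 -5.96453261e+01  1.60793591e+00 -2.81185716e+01
  1.24165855e-02  9.54501535e-03 -8.20110614e-06]
eef_pos [0.23870458 0.63075022 0.23032683]
tool_rot [ 0.58128667 -0.40229548  0.58229631  0.40149117]
contact_force [ 0.79144942 -0.44223036  1.00400672]
torque [ 0.02421599 -0.032806   -0.02964913]
gripper_width 1.0009654745469285
0.0187
scene 55.034914360368475 319.5528951824403 239.13324011843022 [[ 0.05409716  0.9984361  -0.01410125]
 [ 0.76580146 -0.05054687 -0.64108746]
 [-0.64079764  0.02388225 -0.76733827]] [-0.1071473  -0.31726993  1.46101151]
top 42.291209458153006 314.84407115645627 239.69471423814218 [[-0.01319968 -0.99990714 -0.00338933]
 [-0.98894277  0.01355551 -0.14767682]
 [ 0.14770905  0.00140257 -0.98902986]] [0.0764619  0.55399488 1.65882234]
```

View pics/scene0.png

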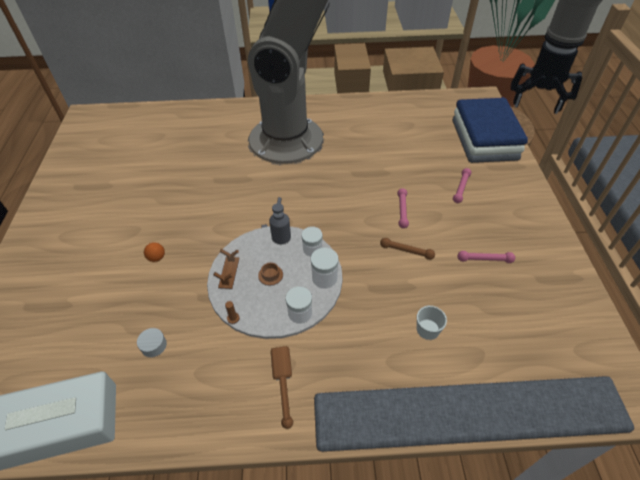

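View pics/top0.png

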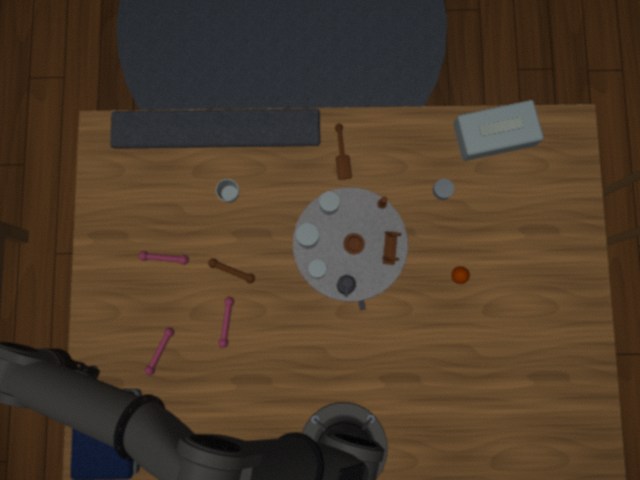

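The scene view (from the front) and the top view both show the susan. Its centre is near (350,244) in the top view, with the peg at (383,202), the toy rest at (391,247), the pump at (346,285) and the tab at (362,305). The beech teether lies between (212,263) and (250,278), and the ball is at (460,275).

```bash
cat > h.py <<'E'
import numpy as np, cv2
from station import bot
def cam(n):
    c=bot.read_camera(n); c["f"]=240/np.tan(np.radians(c["fovy"])/2); return c
def ray(c,p):
    d=np.array([(p[0]-c["cx"])/c["f"],(p[1]-c["cy"])/c["f"],1.]); R=np.array(c["R"]); 
    return -R.T@np.array(c["t"]), R.T@d
def onz(c,p,z):
    o,d=ray(c,p); return o+d*(z-o[2])/d[2]
def proj(c,X):
    v=np.array(c["R"])@np.array(X)+c["t"]; return np.array([c["cx"]+c["f"]*v[0]/v[2],c["cy"]+c["f"]*v[1]/v[2]])
def tri(c1,p1,c2,p2):
    o1,d1=ray(c1,p1);o2,d2=ray(c2,p2)
    A=np.stack([d1,-d2],1); s=np.linalg.lstsq(A,o2-o1,rcond=None)[0]
    a=o1+s[0]*d1;b=o2+s[1]*d2
    return (a+b)/2,np.linalg.norm(a-b)
def crop(c,x0,y0,x1,y1,k,name):
    cv2.imwrite(name,cv2.resize(c["color"][y0:y1,x0:x1,::-1],None,fx=k,fy=k,interpolation=cv2.INTER_CUBIC))
E
python3 - <<'E'
from h import *
T=cam("top");S=cam("scene")
crop(T,280,170,480,320,4,"pics/t1.png"); crop(S,140,190,350,340,3.8,"pics/s1.png")
for n,c in(("top",T),("scene",S)):
    hsv=cv2.cvtColor(c["color"],cv2.COLOR_RGB2HSV)
    m=cv2.inRange(hsv,(3,200,120),(14,255,255))
    k,l,st,ce=cv2.connectedComponentsWithStats(m)
    for i in range(1,k):
        if st[i,4]>40: print(n,"orange",st[i],ce[i],onz(c,ce[i],.025))
    b=c["color"]
    for p in ([(212,263),(231,271),(250,278)] if n=="top" else [(154,251),(386,243),(408,248),(431,254),(230,270)]): print(p,b[p[1],p[0]],hsv[p[1],p[0]])
E
```

```text
(212, 263) [72 42 19] [ 13 188  72]
(231, 271) [74 42 22] [ 12 179  74]
(250, 278) [74 45 22] [ 13 179  74]
(154, 251) [148  81  39] [ 12 188 148]
(386, 243) [94 65 43] [ 13 138  94]
(408, 248) [103  71  48] [ 13 136 103]
(431, 254) [99 69 46] [ 13 137  99]
(230, 270) [122  85  60] [ 12 130 122]
```

View pics/t1.png

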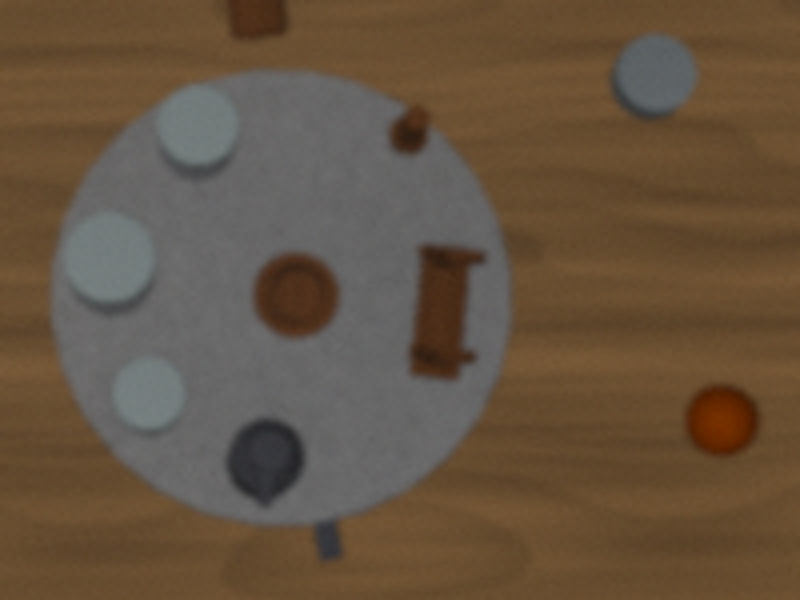

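View pics/s1.png

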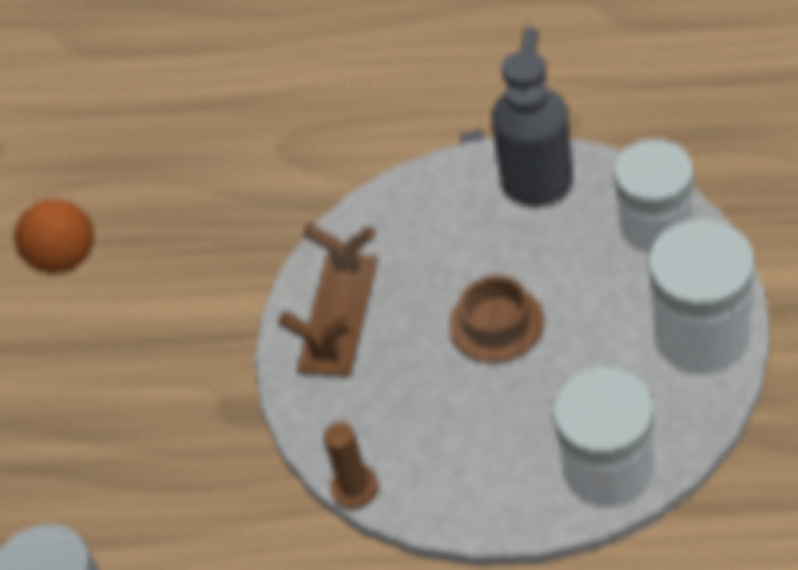

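```bash
cat > meas.py <<'E'
from h import *
from scipy.optimize import least_squares
def susan_center(c,box):
    x0,y0,x1,y1=box
    hsv=cv2.cvtColor(c["color"],cv2.COLOR_RGB2HSV)
    m=np.zeros(hsv.shape[:2],np.uint8); m[y0:y1,x0:x1]=cv2.inRange(hsv,(0,0,60),(179,60,255))[y0:y1,x0:x1]
    cs,_=cv2.findContours(m,cv2.RETR_EXTERNAL,cv2.CHAIN_APPROX_NONE); k=max(cs,key=cv2.contourArea)[:,0,:]
    P=np.array([onz(c,p,.026)[:2] for p in k])
    r=least_squares(lambda a:np.hypot(P[:,0]-a[0],P[:,1]-a[1])-a[2],[P[:,0].mean(),P[:,1].mean(),.16],loss="soft_l1",f_scale=.002)
    return r.x,np.median(abs(r.fun))
def comps(m,n,amin=20):
    k,l,st,ce=cv2.connectedComponentsWithStats(m)
    return [(st[i],ce[i],l==i) for i in range(1,k) if st[i,4]>amin]
E
python3 - <<'E'
from meas import *
T=cam("top");S=cam("scene")
print(susan_center(T,(285,180,415,310)),susan_center(S,(200,220,350,340)))
hs=cv2.cvtColor(T["color"],cv2.COLOR_RGB2HSV); print("table",hs[300,280],hs[250,440],"ball",hs[275,460])
hS=cv2.cvtColor(S["color"],cv2.COLOR_RGB2HSV); print("table S",hS[300,400],hS[200,150],hS[230,420])
for n,c,h in(("T",T,hs),("S",S,hS)):
  # ball
  m=cv2.inRange(h,(0,190 if n=="T" else 170,60),(14,255,255)) 
  for s,ce,_ in comps(m,n,60): print(n,"sat",s,ce,onz(c,ce,.025))
crop(T,190,240,270,300,10,"pics/t2.png"); crop(S,370,225,450,275,10,"pics/s2.png")
E
```

```text
(array([ 0.54537187, -0.02727961,  0.15769394]), np.float64(0.0008291896093082229)) (array([ 0.54825753, -0.0252129 ,  0.15954466]), np.float64(0.0027941762722919483))
table [ 16 135 108] [ 16 142  90] ball [ 12 255 120]
table S [ 17  95 158] [ 16  95 164] [ 16  94 168]
T sat [452 267  18  17 242] [460.10330579 274.8553719 ] [ 0.4545113  -0.32780168  0.025     ]
S sat [145 243  19  18 273] [153.91941392 251.62271062] [ 0.45400666 -0.32853851  0.025     ]
```

View pics/t2.png

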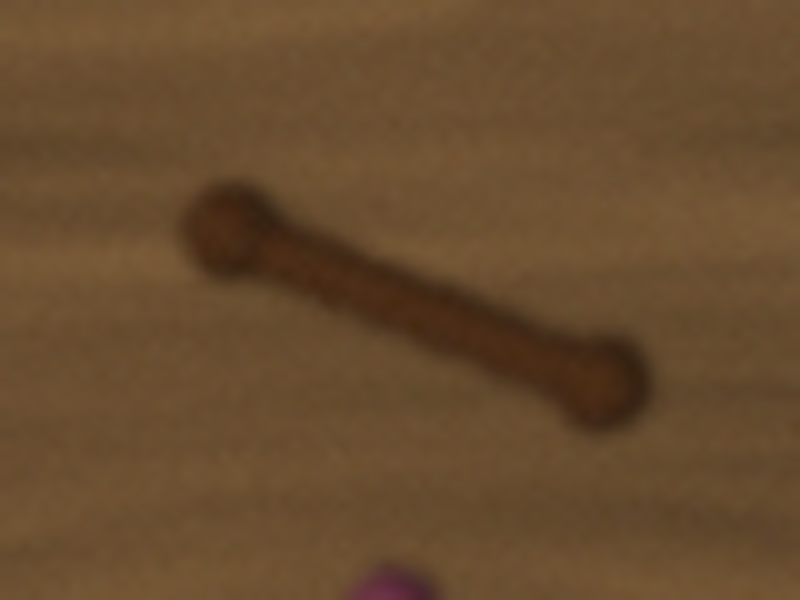

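View pics/s2.png

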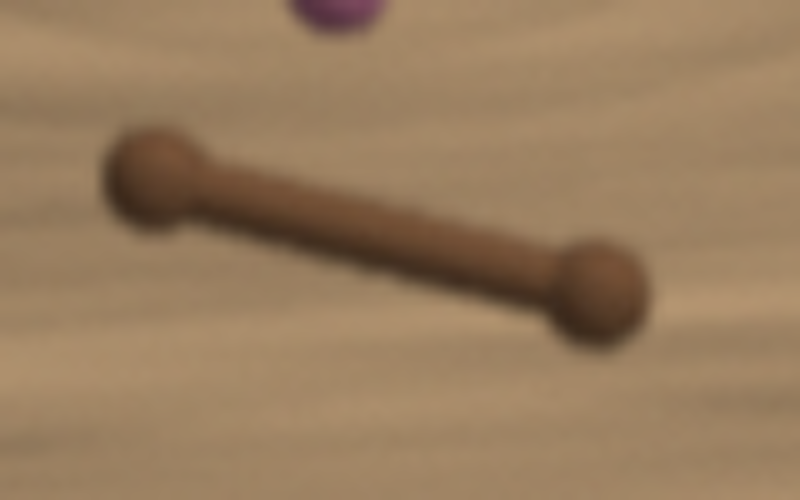

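Run:
```python
from meas import *
T=cam("top");S=cam("scene")
for n,c,box,ends in(("T",T,(195,250,265,290),[(212.6,262.5),(249.75,277.85)]),("S",S,(375,232,445,268),[(385.35,242.55),(429.55,254.15)])):
    P=[onz(c,p,.014) for p in ends]; d=P[1]-P[0]
    print(n,P,"mid",(P[0]+P[1])/2,"len",np.linalg.norm(d),"ang",np.degrees(np.arctan2(d[1],d[0])))
    x0,y0,x1,y1=box
    L=cv2.cvtColor(c["color"],cv2.COLOR_RGB2LAB).astype(float)
    g=c["color"][...,1].astype(float); sub=g[y0:y1,x0:x1]; bg=np.median(sub); 
    m=np.zeros(g.shape,np.uint8); m[y0:y1,x0:x1]=(sub<bg*.75)*255
    m=cv2.morphologyEx(m,cv2.MORPH_OPEN,np.ones((3,3)))
    r=max(comps(m,n,30),key=lambda a:a[0][4]); print(r[0],r[1],onz(c,r[1],.014))
# tab, susan, peg
p=(280+327/4-.4,170+540/4-.4); print("tab T",onz(T,p,.008))
p=(140+472/3.8,190+135/3.8); print("tab S tip-ish",onz(S,p,.008))
# peg top
pt=(280+418/4-.4,170+115/4-.4); ps=(140+340/3.8-.4,190+433/3.8-.4); print("peg top",tri(T,pt,S,ps),onz(T,pt,.086),onz(S,ps,.086))
# dish rim
pt=(280+297/4-.4,170+293/4-.4); ps=(140+495/3.8-.4,190+308/3.8-.4); print("dish",onz(T,pt,.05),onz(S,ps,.05),tri(T,pt,S,ps))
# foot
pt=(280+440/4-.4,170+314/4-.4);print("rest foot",onz(T,pt,.032))
```

```text
T [array([0.4990475 , 0.35314035, 0.014     ]), array([0.45504339, 0.25008574, 0.014     ])] mid [0.47704544 0.30161305 0.014     ] len 0.11205630635498237 ang -113.12238134702723
[208 259  47  24 361] [231.63434903 270.42936288] [0.47627956 0.30023792 0.014     ]
S [array([0.45378239, 0.24963844, 0.014     ]), array([0.49783371, 0.35308311, 0.014     ])] mid [0.47580805 0.30136077 0.014     ] len 0.11243361333837854 ang 66.93354692626663
[380 238  55  22 436] [406.80963303 248.39449541] [0.47609107 0.30032051 0.014     ]
tab T [ 0.37771011 -0.0564652   0.008     ]
tab S tip-ish [ 0.37019442 -0.05896429  0.008     ]
peg top (array([ 0.65763936, -0.1181747 ,  0.08865082]), np.float64(0.0010809190209434129)) [ 0.6582894  -0.11901575  0.086     ] [ 0.65593675 -0.11818357  0.086     ]
dish [ 0.54352637 -0.03709672  0.05      ] [ 0.54926823 -0.03730532  0.05      ] (array([ 0.54447732, -0.03775475,  0.04347255]), np.float64(0.0005063094527017728))
rest foot [ 0.53018686 -0.13610511  0.032     ]
```

```bash
cat >> h.py <<'E'
from scipy.spatial.transform import Rotation as Ro
def tool():
    o=bot.get_obs(); q=o["tool_rot"]; R=Ro.from_quat([q[1],q[2],q[3],q[0]]).as_matrix()
    return o,R
def show():
    o,R=tool()
    print("t",round(o["t"],2),"tcp",np.round(np.array(o["eef_pos"])*1000,1),"xaxis",np.round(R[:,0],4),"zyaw",round(np.degrees(np.arctan2(R[1,2],R[0,2])),2),"F",np.round(o["contact_force"],1),"w",round(o["gripper_width"],3),"q",np.round(o["q"],2))
E
python3 -c "
from h import *
show()"
```

```text
t 0.4 tcp [238.9 631.2 231.1] xaxis [-1.e-04 -3.e-04 -1.e+00] zyaw 69.27 F [-0.8  0.6  0.2] w 0.999 q [-1.32  0.48  0.02  1.56 -0.01  1.11 -0.08]
```

>>> drive_tool:
  slide:
    - [418,-750,-61]
    - [418,-750,-61]
    - [418,-750,-61]
    - [418,-750,-61]
    - [418,-750,-61]
    - [418,-750,-61]
    - [418,-750,-61]
    - [418,-750,-61]
    - [418,-750,-61]
    - [418,-750,-61]
  turn:
    - [0,0,-0.33]
    - [0,0,-0.33]
    - [0,0,-0.33]
    - [0,0,-0.33]
    - [0,0,-0.33]
    - [0,0,-0.33]
    - [0,0,-0.33]
    - [0,0,-0.33]
    - [0,0,-0.33]
    - [0,0,-0.33]
  gripper: [0.4,0.4,0.4,0.4,0.4,0.4,0.4,0.4,0.4,0.4]

```text
t: 1.4
eef_pos: [0.4825, 0.1939, 0.1961]
tool_rot: [0.64, -0.301, 0.64, 0.301]
contact_force: [0.4, 0.3, 0.4]
gripper_width: 0.399
```

```bash
python3 -c "
from h import *
show()"
```

```text
t 1.4 tcp [482.5 193.9 196.1] xaxis [ 6.e-04  5.e-04 -1.e+00] zyaw 50.37 F [0.4 0.3 0.4] w 0.399 q [-0.73  0.26  0.27  1.98 -0.09  0.91  0.47]
```

>>> drive_tool:
  slide:
    - [174.5,-312.4,-56]
    - [174.5,-312.4,-56]
    - [174.5,-312.4,-56]
    - [174.5,-312.4,-56]
    - [174.5,-312.4,-56]
    - [174.5,-312.4,-56]
    - [174.5,-312.4,-56]
    - [174.5,-312.4,-56]
    - [174.5,-312.4,-56]
    - [174.5,-312.4,-56]
  turn:
    - [0,0,0]
    - [0,0,0]
    - [0,0,0]
    - [0,0,0]
    - [0,0,0]
    - [0,0,0]
    - [0,0,0]
    - [0,0,0]
    - [0,0,0]
    - [0,0,0]
  gripper: [0.4,0.4,0.4,0.4,0.4,0.4,0.4,0.4,0.4,0.4]

```text
t: 2.4
eef_pos: [0.6567, -0.1173, 0.1398]
tool_rot: [0.64, -0.301, 0.64, 0.302]
contact_force: [-0.3, 1.4, -0.2]
gripper_width: 0.402
```

```bash
python3 -c "
from h import *
show()
T=cam('top');S=cam('scene')
crop(S,180,190,360,340,4,'pics/s3.png');crop(T,290,170,430,290,5,'pics/t3.png')
X=bot.get_obs()['eef_pos'];print(proj(T,X),proj(S,X))"
```

```text
t 2.4 tcp [ 656.7 -117.3  139.8] xaxis [-0.      0.0015 -1.    ] zyaw 50.41 F [-0.3  1.4 -0.2] w 0.402 q [-0.15  0.57  0.34  1.67 -0.23  0.93  1.15]
[385.16696169 194.4931915 ] [225.72746783 289.51304281]
```

View pics/s3.png

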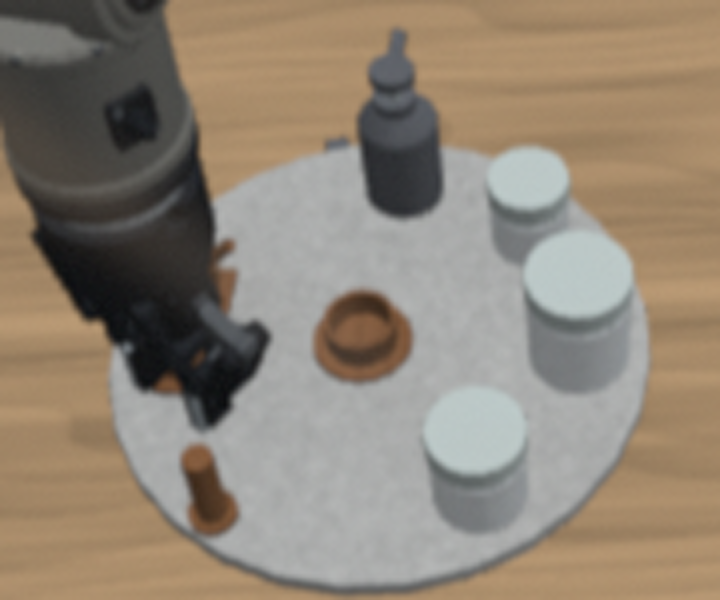

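The scene view shows the open fingers straight above the peg, whose top is at crop (197,455); nothing is in the way of going down.

>>> drive_tool:
  slide:
    - [0,-1,-40]
    - [0,-1,-65]
    - [0,-1,-87]
    - [0,-1,-87]
    - [0,-1,-87]
    - [0,-1,-87]
  turn:
    - [0,0,0]
    - [0,0,0]
    - [0,0,0]
    - [0,0,0]
    - [0,0,0]
    - [0,0,0]
  gripper: [0.4,0.4,0.4,0.4,0.3,0.27]
  squeeze: 20

```text
t: 3.1
eef_pos: [0.6577, -0.1166, 0.0549]
tool_rot: [0.64, -0.302, 0.638, 0.302]
contact_force: [-0.2, 0.3, -0.2]
gripper_width: 0.271
```

Run:
```python
from h import *
show()
S=cam('scene');crop(S,180,190,360,340,4,'pics/s4.png')
p=np.array(bot.get_obs()['eef_pos'])*1000
C=np.array([546.5,-26.5]); v=p[:2]-C; r0=np.hypot(*v); a0=np.arctan2(v[1],v[0]); print("r",r0,"ang",np.degrees(a0))
tot=-71.5
for i in range(1,15):
    a=np.radians(-39.6+tot*i/14); q=C+143*np.array([np.cos(a),np.sin(a)])-p[:2]; print(i,np.round(q,1),round(np.radians(tot*i/14),3))
```

```text
t 3.1 tcp [ 657.7 -116.6   54.9] xaxis [ 0.0027  0.0018 -1.    ] zyaw 50.57 F [-0.2  0.3 -0.2] w 0.271 q [-0.13  0.68  0.3   1.72 -0.27  0.79  1.18]
r 143.35627692893902 ang -39.0171897514548
1 [ -9.7 -10.3] -0.089
2 [-19.1 -19. ] -0.178
3 [-29.2 -26.8] -0.267
4 [-39.9 -33.6] -0.357
5 [-51.3 -39.5] -0.446
6 [-63.  -44.3] -0.535
7 [-75.2 -48.1] -0.624
8 [-87.7 -50.8] -0.713
9 [-100.3  -52.3] -0.802
10 [-113.1  -52.7] -0.891
11 [-125.8  -52. ] -0.981
12 [-138.4  -50.2] -1.07
13 [-150.8  -47.2] -1.159
14 [-162.9  -43.2] -1.248
```

View pics/s4.png

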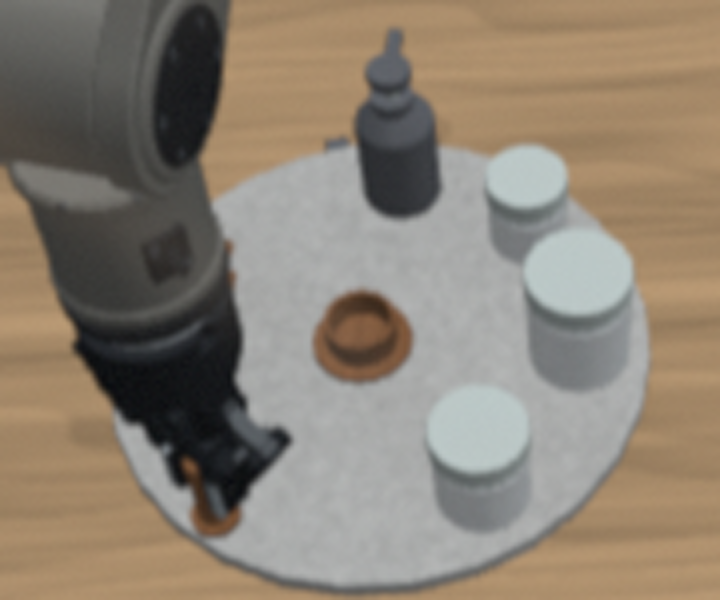

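The fingers now stand either side of the peg at crop (200,490). I'll lead it clockwise along the 143 mm arc.

>>> drive_tool:
  slide:
    - [-9.7,-10.3,-2]
    - [-19.1,-19,-2]
    - [-29.2,-26.8,-2]
    - [-39.9,-33.6,-2]
    - [-51.3,-39.5,-2]
    - [-63,-44.3,-2]
    - [-75.2,-48.1,-2]
    - [-87.7,-50.8,-2]
    - [-94,-51.7,-2]
    - [-100.3,-52.3,-2]
  turn:
    - [0,0,-0.089]
    - [0,0,-0.178]
    - [0,0,-0.267]
    - [0,0,-0.357]
    - [0,0,-0.446]
    - [0,0,-0.535]
    - [0,0,-0.624]
    - [0,0,-0.713]
    - [0,0,-0.757]
    - [0,0,-0.802]
  gripper: [0.27,0.27,0.27,0.27,0.27,0.27,0.27,0.27,0.27,0.27]

```text
t: 4.15
eef_pos: [0.5581, -0.169, 0.0541]
tool_rot: [0.708, -0.028, 0.705, 0.028]
contact_force: [0.3, -0.7, 0.4]
gripper_width: 0.269
```

Run:
```python
from h import *
show()
S=cam('scene');crop(S,180,190,360,340,4,'pics/s5.png')
p=np.array(bot.get_obs()['eef_pos'])*1000
o,R=tool(); y=np.arctan2(R[1,2],R[0,2])
C=np.array([546.5,-26.5]); v=p[:2]-C; print("r",np.hypot(*v),"ang",np.degrees(np.arctan2(v[1],v[0])))
a0=np.degrees(np.arctan2(v[1],v[0]))
for i in range(1,9):
    A=a0+(-111.1-a0)*i/8
    a=np.radians(A); q=C+143*np.array([np.cos(a),np.sin(a)])-p[:2]; print(i,np.round(q,1),round(np.radians(A+90)-y,3))
```

```text
t 4.15 tcp [ 558.1 -169.    54.1] xaxis [ 5.4e-03 -9.0e-04 -1.0e+00] zyaw 4.54 F [ 0.3 -0.7  0.4] w 0.269 q [-0.19  0.61  0.51  1.94 -0.45  0.7   0.66]
r 142.92783770684537 ang -85.80633239782641
1 [-7.9 -0.4] -0.059
2 [-15.8  -0.4] -0.114
3 [-23.6   0.2] -0.169
4 [-31.5   1.1] -0.224
5 [-39.2   2.5] -0.28
6 [-46.9   4.3] -0.335
7 [-54.5   6.5] -0.39
8 [-61.9   9.1] -0.445
```

View pics/s5.png

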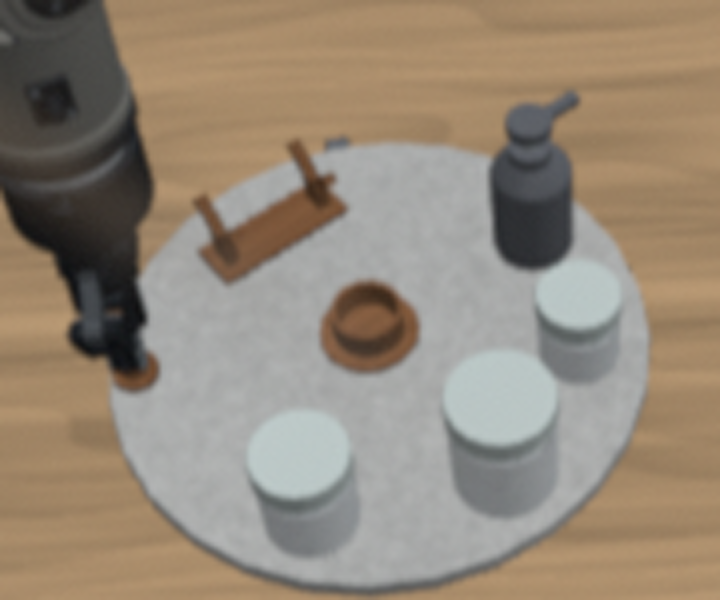

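The top is following and the peg is still between the fingers. I'll finish the arc.

>>> drive_tool:
  slide:
    - [-7.9,-0.4,-2]
    - [-15.8,-0.4,-2]
    - [-23.6,0.2,-2]
    - [-31.5,1.1,-2]
    - [-39.2,2.5,-2]
    - [-46.9,4.3,-2]
    - [-54.5,6.5,-2]
    - [-60,8.4,-2]
    - [-63.5,9.7,-2]
    - [-64,10,-2]
  turn:
    - [0,0,-0.059]
    - [0,0,-0.114]
    - [0,0,-0.169]
    - [0,0,-0.224]
    - [0,0,-0.28]
    - [0,0,-0.335]
    - [0,0,-0.39]
    - [0,0,-0.43]
    - [0,0,-0.455]
    - [0,0,-0.46]
  gripper: [0.27,0.27,0.27,0.27,0.27,0.27,0.27,0.27,0.27,0.27]

```text
t: 5.2
eef_pos: [0.4932, -0.1587, 0.0521]
tool_rot: [0.696, 0.134, 0.693, -0.135]
contact_force: [-0.2, 0.2, -0.6]
gripper_width: 0.271
```

Run:
```python
from h import *
show()
S=cam('scene');crop(S,180,190,360,340,4,'pics/s6.png')
T=cam('top');crop(T,280,170,480,320,4,'pics/t6.png')
```

```text
t 5.2 tcp [ 493.2 -158.7   52.1] xaxis [ 0.004  -0.0021 -1.    ] zyaw -21.91 F [-0.2  0.2 -0.6] w 0.271 q [-0.3   0.56  0.64  2.1  -0.55  0.64  0.33]
```

View pics/s6.png

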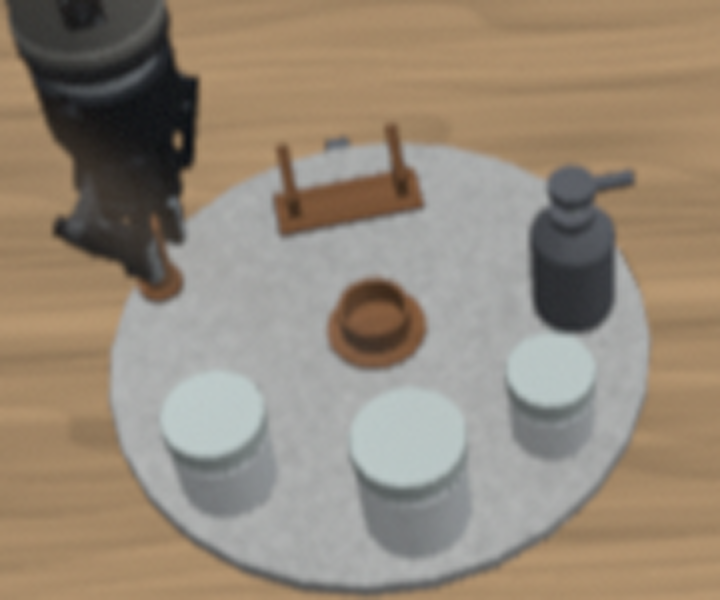

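View pics/t6.png

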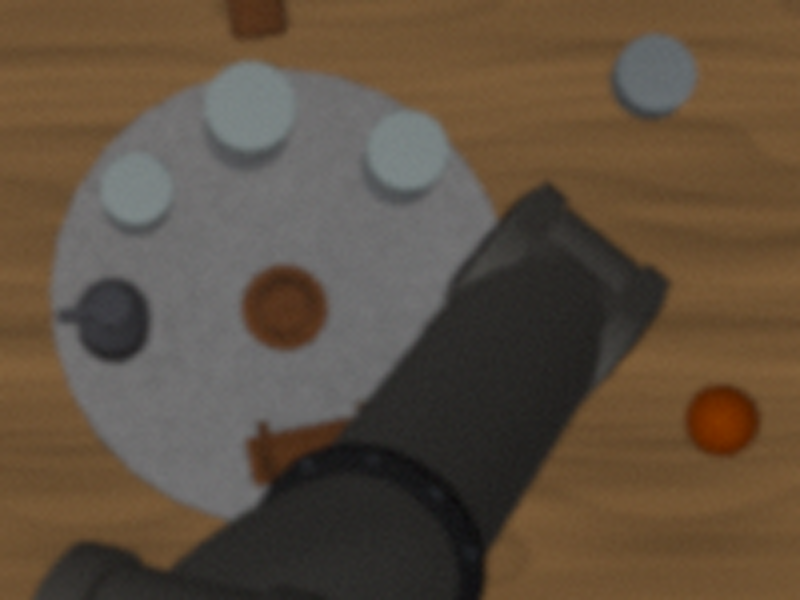

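The rest now faces the tab in the scene crop (tab at (337,145), rest centre about (347,200)). I'll lift off and go over to the teether.

>>> drive_tool:
  slide:
    - [0,0,20]
    - [0,0,60]
    - [0,0,105]
    - [-2,50,145]
    - [-5,100,150]
    - [-8,150,150]
    - [-11,200,150]
    - [-13,250,150]
    - [-15,300,150]
    - [-16,350,150]
  turn:
    - [0,0,0]
    - [0,0,0]
    - [0,0,0]
    - [0,0,0]
    - [0,0,0]
    - [0,0,0]
    - [0,0,-0.02]
    - [0,0,-0.02]
    - [0,0,-0.02]
    - [0,0,-0.02]
  gripper: [0.35,0.35,0.35,0.35,0.35,0.45,0.5,0.5,0.5,0.5]

```text
t: 6.3
eef_pos: [0.4776, 0.1808, 0.2025]
tool_rot: [0.695, 0.141, 0.691, -0.141]
contact_force: [1.3, -0.3, -0.2]
gripper_width: 0.498
```

>>> drive_tool:
  slide:
    - [0,50,-30]
    - [-1,90,-50]
    - [-1,110,-60]
    - [-1,110,-60]
    - [-1,110,-60]
  turn:
    - [0,0,0]
    - [0,0,0]
    - [0,0,0]
    - [0,0,0]
    - [0,0,0]
  gripper: [0.5,0.5,0.5,0.5,0.5]

```text
t: 6.8
eef_pos: [0.4767, 0.2907, 0.1423]
tool_rot: [0.695, 0.14, 0.691, -0.141]
contact_force: [0.3, -0.8, -0.4]
gripper_width: 0.504
```

Run:
```python
from meas import *
show()
S=cam('scene');crop(S,180,190,360,340,4,'pics/s7.png')
T=cam('top');crop(T,285,175,435,305,5,'pics/t7.png')
print(susan_center(T,(285,180,415,310)),susan_center(S,(200,220,350,340)))
crop(T,170,210,310,310,5,'pics/t7b.png');crop(S,340,180,480,280,5,'pics/s7b.png')
```

```text
t 6.8 tcp [476.7 290.7 142.3] xaxis [ 0.0046 -0.0027 -1.    ] zyaw -22.88 F [ 0.3 -0.8 -0.4] w 0.504 q [-1.2   0.47  0.7   1.96 -0.39  0.85 -0.69]
(array([ 0.54638102, -0.02725407,  0.15790735]), np.float64(0.0007893631794449324)) (array([ 0.55037524, -0.0267405 ,  0.15879487]), np.float64(0.0018326766120989046))
```

View pics/s7.png

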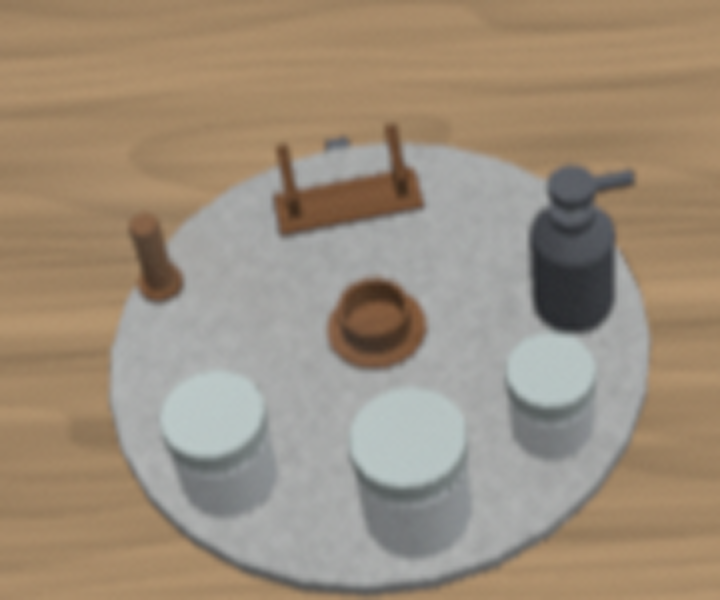

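View pics/t7.png

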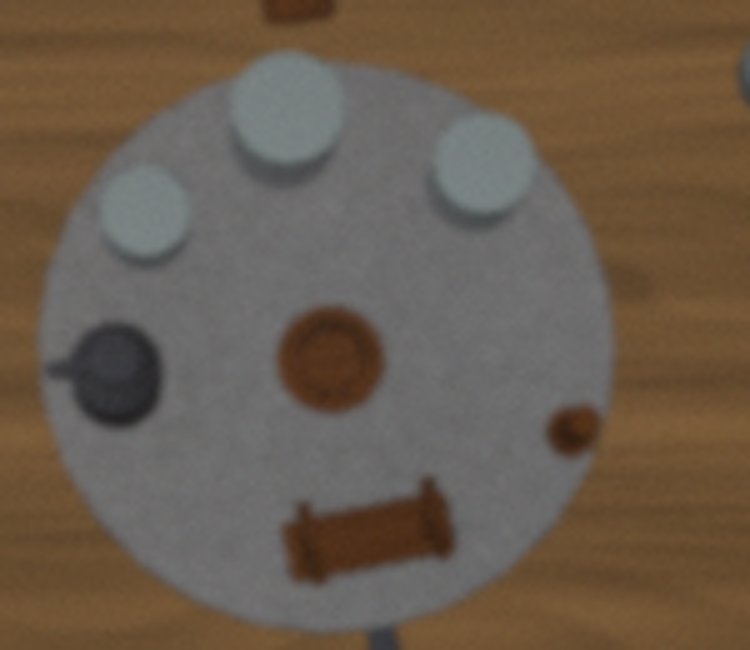

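View pics/s7b.png

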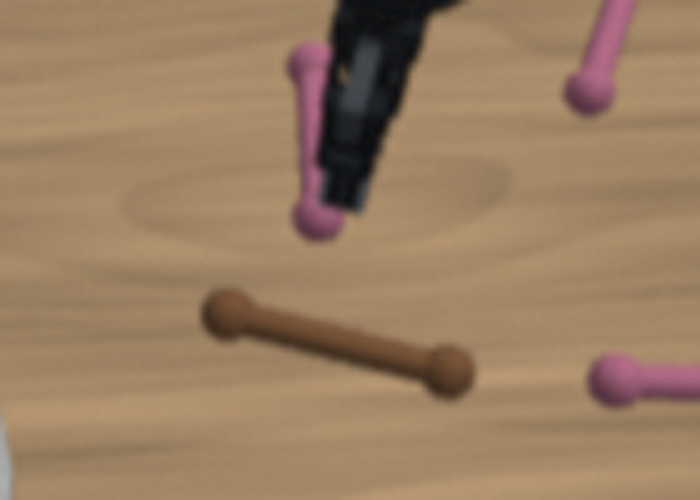

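Run:
```python
from meas import *
T=cam('top');S=cam('scene')
t=lambda u,v:(285+(u+.5)/5-.5,175+(v+.5)/5-.5)
s=lambda u,v:(180+(u+.5)/4-.5,190+(v+.5)/4-.5)
f=lambda a:np.round(np.array(a)*1000,1)
C=np.array([.5465,-.027])
def pol(P): v=P[:2]-C; return round(np.hypot(*v)*1000,1),round(np.degrees(np.arctan2(v[1],v[0]))%360,2)
h=[onz(T,t(*p),.072) for p in((303,503),(318,582),(428,478),(442,555))]
for x in h: print("horn",f(x),pol(x))
g=sum(h)/4; print("groove",f(g),pol(g)); d=(h[2]+h[3]-h[0]-h[1]); print("groove y yaw",np.degrees(np.arctan2(-d[1],-d[0])))
hs=cv2.cvtColor(T["color"],cv2.COLOR_RGB2HSV)
m=cv2.inRange(hs,(0,160,30),(15,255,255))
for st,ce,mm in comps(m,"T",25):
    if 285<ce[0]<425 and 180<ce[1]<310:
        r=cv2.minAreaRect(np.argwhere(mm)[:,::-1].astype(np.float32)); print(st,np.round(ce,2),r,"z32",f(onz(T,ce,.032)),pol(onz(T,ce,.032)),"z50",f(onz(T,ce,.05)))
# dish rim outer ellipse in top: crop center
# dish inner opening top
print("dish T",f(onz(T,t(331,355),.05)),"S",f(onz(S,s(375,308),.05)), pol(onz(T,t(331,355),.05)))
print("pump T", f(onz(T,t(118,350),.11)),pol(onz(T,t(118,350),.11)))
print("peg tri",[f(x) for x in tri(T,t(574,430),S,s(145,225))], pol(onz(T,t(574,430),.086)))
print("tab S",pol(onz(S,s(337,143),.008)),"tab T",pol(onz(T,t(385,640),.008)))
```

```text
horn [453.6 -10.7  72. ] (np.float64(94.4), np.float64(170.06))
horn [411.4 -17.8  72. ] (np.float64(135.4), np.float64(176.11))
horn [466.  -77.7  72. ] (np.float64(95.1), np.float64(212.22))
horn [424.8 -84.1  72. ] (np.float64(134.4), np.float64(205.13))
groove [439.  -47.6  72. ] (np.float64(109.5), np.float64(190.83))
groove y yaw 101.01428821959075
[342 241  18  15 171] [350.58 248.26] ((350.7452697753906, 248.3584747314453), (14.010775566101074, 16.62062644958496), 74.05460357666016) z32 [531.2 -28.9  32. ] (np.float64(15.4), np.float64(187.1)) z50 [528.8 -27.9  50. ]
[396 258   8   7  39] [399.62 260.69] ((399.50006103515625, 260.5000305175781), (5.656853675842285, 7.071067810058594), 45.0) z32 [ 495.  -162.5   32. ] (np.float64(144.9), np.float64(249.19)) z50 [ 493. -160.   50.]
[343 274  31  16 280] [358.32 281.93] ((358.1346130371094, 281.6730651855469), (10.394155502319336, 30.201885223388672), 78.69007110595703) z32 [438.3 -48.   32. ] (np.float64(110.2), np.float64(190.98)) z50 [436.9 -46.8  50. ]
dish T [536.1 -28.6  50. ] S [538.2 -29.3  50. ] (np.float64(10.5), np.float64(188.89))
pump T [531.9  86.5 110. ] (np.float64(114.4), np.float64(97.31))
peg tri [array([ 490.4, -158.8,   79. ]), np.float64(6.5)] (np.float64(139.9), np.float64(245.8))
tab S (np.float64(179.9), np.float64(190.52)) tab T (np.float64(166.1), np.float64(190.51))
```

The rest measures at (0.439, -0.048), 110 mm from the axis, with the groove at 101°. The tab is at 190.5° and the rest at 190.9°, so they line up. The dish is at (0.537, -0.029). The teether is untouched, and the nearest pink one is well to the side. Next I go down onto the teether.

>>> drive_tool:
  slide:
    - [-0.5,10.3,-40]
    - [-0.5,10.3,-80]
    - [-0.5,10.3,-115]
    - [-0.5,10.3,-130]
    - [-0.5,10.3,-138]
    - [-0.5,10.3,-138]
    - [-0.5,10.3,-138]
  turn:
    - [0,0,0]
    - [0,0,0]
    - [0,0,0]
    - [0,0,0]
    - [0,0,0]
    - [0,0,0]
    - [0,0,0]
  gripper: [0.5,0.5,0.5,0.5,0.5,0.5,0.5]
  squeeze: 30

```text
t: 7.7
eef_pos: [0.478, 0.3001, 0.0067]
tool_rot: [0.695, 0.142, 0.69, -0.141]
contact_force: [1.1, -0.6, -0.5]
gripper_width: 0.501
```

Run:
```python
from meas import *
show()
S=cam('scene');crop(S,340,180,480,280,5,'pics/s8.png')
```

```text
t 7.7 tcp [478.  300.1   6.7] xaxis [ 7.5e-03  5.0e-04 -1.0e+00] zyaw -23.12 F [ 1.1 -0.6 -0.5] w 0.501 q [-1.07  0.67  0.52  2.   -0.57  0.6  -0.56]
```

View pics/s8.png

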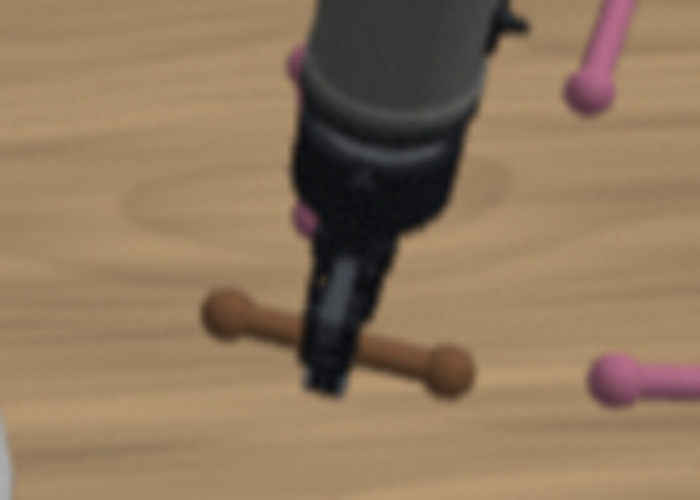

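The fingers straddle the middle of the teether. I'll go down 3 mm more and close.

>>> drive_tool:
  slide:
    - [-1.5,1,-3.5]
    - [-1.5,1,-3.5]
    - [-1.5,1,-3.5]
    - [-1.5,1,-3.5]
    - [-1.5,1,-3.5]
    - [-1.5,1,-3.5]
    - [-1.5,1,-3.5]
    - [-1.5,1,-3.5]
  turn:
    - [0,0,0]
    - [0,0,0]
    - [0,0,0]
    - [0,0,0]
    - [0,0,0]
    - [0,0,0]
    - [0,0,0]
    - [0,0,0]
  gripper: [0.5,0.5,0,0,0,0,0,0]
  squeeze: 30

```text
t: 8.55
eef_pos: [0.4764, 0.3015, 0.0035]
tool_rot: [0.695, 0.142, 0.69, -0.141]
contact_force: [-1.3, 0.4, 5.2]
gripper_width: 0.194
```

Run:
```python
from meas import *
show()
```

```text
t 8.55 tcp [476.4 301.5   3.5] xaxis [ 0.0075  0.0012 -1.    ] zyaw -23.1 F [-1.3  0.4  5.2] w 0.194 q [-1.07  0.68  0.52  2.01 -0.58  0.6  -0.56]
```

Gripped: the opening reads 0.194, about 17 mm for an 18 mm shaft. I'll lift, carry it over the rest and turn it into line with the groove.

>>> drive_tool:
  slide:
    - [0,0,20]
    - [0,0,60]
    - [0,0,105]
    - [-5,-35,140]
    - [-10,-80,165]
    - [-15,-125,170]
    - [-20,-170,170]
    - [-25,-215,170]
    - [-30,-260,170]
    - [-34,-300,170]
  turn:
    - [0,0,0]
    - [0,0,0]
    - [0,0,0.05]
    - [0,0,0.15]
    - [0,0,0.25]
    - [0,0,0.35]
    - [0,0,0.45]
    - [0,0,0.55]
    - [0,0,0.594]
    - [0,0,0.594]
  gripper: [0,0,0,0,0,0,0,0,0,0]

```text
t: 9.55
eef_pos: [0.4415, -0.0009, 0.1734]
tool_rot: [0.706, -0.066, 0.702, 0.069]
contact_force: [0.5, 0.2, -0.6]
gripper_width: 0.197
```

Run:
```python
from meas import *
show()
```

```text
t 9.55 tcp [441.5  -0.9 173.4] xaxis [ 0.0058  0.0054 -1.    ] zyaw 10.95 F [ 0.5  0.2 -0.6] w 0.197 q [-0.78  0.19  0.73  2.19 -0.18  0.81  0.26]
```

>>> drive_tool:
  slide:
    - [-2,-25,-20]
    - [-2.7,-46.8,-40]
    - [-2.7,-46.8,-58]
    - [-2.7,-46.8,-58]
    - [-2.7,-46.8,-58]
  turn:
    - [0,0,0]
    - [0,0,0]
    - [0,0,0]
    - [0,0,0]
    - [0,0,0]
  gripper: [0,0,0,0,0]

```text
t: 10.05
eef_pos: [0.4387, -0.0479, 0.1154]
tool_rot: [0.706, -0.066, 0.702, 0.069]
contact_force: [0.9, 0.1, -0.4]
gripper_width: 0.198
```

Run:
```python
from meas import *
show()
S=cam('scene');crop(S,220,190,340,280,6,'pics/s9.png')
T=cam('top');crop(T,310,230,410,305,7,'pics/t9.png')
```

```text
t 10.05 tcp [438.7 -47.9 115.4] xaxis [ 0.005   0.0048 -1.    ] zyaw 10.93 F [ 0.9  0.1 -0.4] w 0.198 q [-0.61  0.31  0.69  2.24 -0.32  0.68  0.5 ]
```

View pics/s9.png

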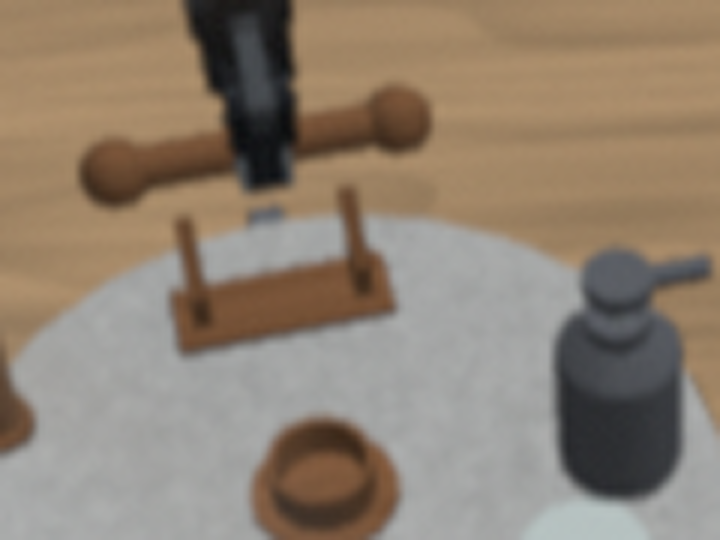

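View pics/t9.png

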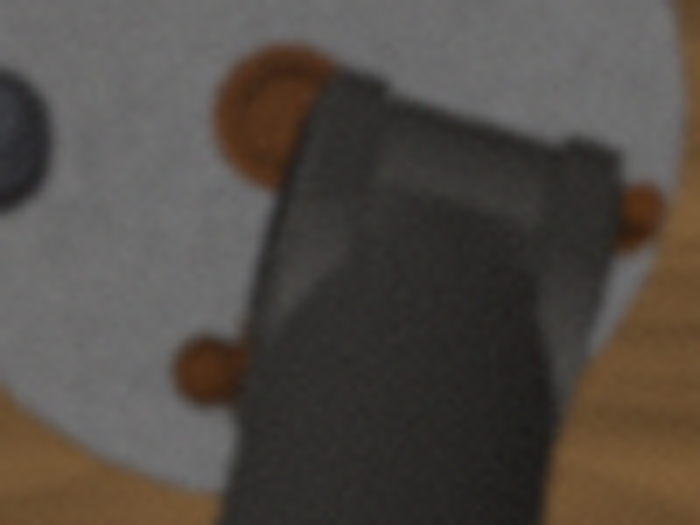

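Run:
```python
from meas import *
T=cam('top');S=cam('scene')
s=lambda u,v:(220+(u+.5)/6-.5,190+(v+.5)/6-.5)
t=lambda u,v:(310+(u+.5)/7-.5,230+(v+.5)/7-.5)
f=lambda a:np.round(np.array(a)*1000,1)
a=onz(S,s(113,171),.126);b=onz(S,s(399,118),.126);d=b-a
print(f(a),f(b),"mid",f((a+b)/2),np.linalg.norm(d)*1000,np.degrees(np.arctan2(d[1],d[0])))
print("tri +y end",tri(T,t(209,371),S,s(399,118)))
# left/right gap between ball centre and support line in image
```

```text
[ 448.8 -104.7  126. ] [427.9   6.6 126. ] mid [438.3 -49.1 126. ] 113.23658229251717 100.64195833059422
tri +y end (array([0.42969032, 0.00691392, 0.12790794]), np.float64(0.0004350636070067176))
```

The held teether is measured at (438, -49), at 100.6°. The groove is at (439, -48), at 101°, so it can go down.

>>> drive_tool:
  slide:
    - [0.5,1,-15]
    - [0.5,1,-30]
    - [0.5,1,-42]
    - [0.5,1,-50]
    - [0.5,1,-54]
    - [0.5,1,-56]
    - [0.5,1,-57]
  turn:
    - [0,0,0]
    - [0,0,0]
    - [0,0,0]
    - [0,0,0]
    - [0,0,0]
    - [0,0,0]
    - [0,0,0]
  gripper: [0,0,0,0,0,0,0]

```text
t: 10.95
eef_pos: [0.4403, -0.0462, 0.0593]
tool_rot: [0.707, -0.066, 0.701, 0.07]
contact_force: [0.0, 0.6, -1.0]
gripper_width: 0.197
```

Run:
```python
from meas import *
show()
S=cam('scene');crop(S,220,190,340,280,6,'pics/s10.png')
```

```text
t 10.95 tcp [440.3 -46.2  59.3] xaxis [ 0.0078  0.0059 -1.    ] zyaw 11.0 F [ 0.   0.6 -1. ] w 0.197 q [-0.51  0.43  0.58  2.27 -0.46  0.55  0.62]
```

View pics/s10.png

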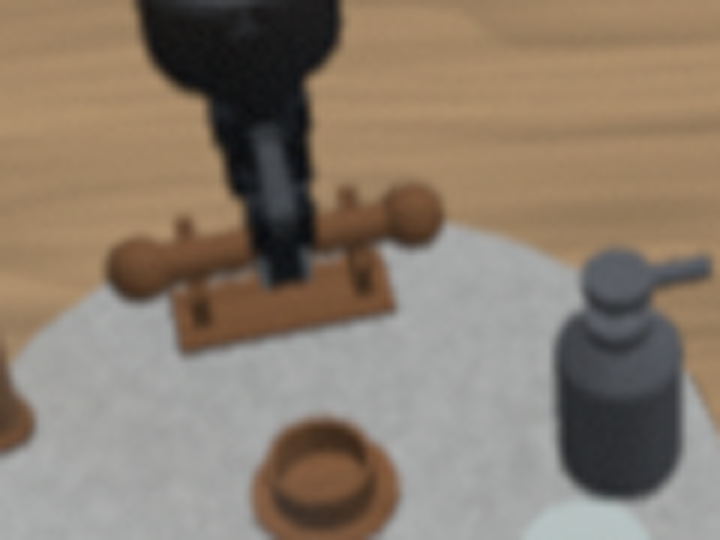

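It hangs just above the V with about 3 to 4 mm left and no contact force. I'll lower it gently.

>>> drive_tool:
  slide:
    - [-1,-1,-1.5]
    - [-1,-1,-3]
    - [-1,-1,-4]
    - [-1,-1,-4]
  turn:
    - [0,0,0]
    - [0,0,0]
    - [0,0,0]
    - [0,0,0]
  gripper: [0,0,0,0]

```text
t: 11.4
eef_pos: [0.4394, -0.0477, 0.0567]
tool_rot: [0.707, -0.065, 0.701, 0.07]
contact_force: [-7.0, -1.9, 26.2]
gripper_width: 0.198
```

Run:
```python
from meas import *
show()
```

```text
t 11.4 tcp [439.4 -47.7  56.7] xaxis [ 0.0083  0.0073 -0.9999] zyaw 10.94 F [-7.  -1.9 26.2] w 0.198 q [-0.5   0.43  0.57  2.27 -0.47  0.54  0.63]
```

It is seated, with 26 N upward on the tool. I'll ease the push, hold, then open.

>>> drive_tool:
  slide:
    - [-0.7,0,1.5]
    - [-0.7,0,1.5]
    - [-0.7,0,1.5]
  turn:
    - [0,0,0]
    - [0,0,0]
    - [0,0,0]
  gripper: [0,0,0]
  squeeze: 20

```text
t: 11.7
eef_pos: [0.4387, -0.0476, 0.0581]
tool_rot: [0.707, -0.065, 0.701, 0.07]
contact_force: [0.4, 0.1, 0.3]
gripper_width: 0.2
```

Run:
```python
from meas import *
show()
```

```text
t 11.7 tcp [438.7 -47.6  58.1] xaxis [ 0.0085  0.0074 -0.9999] zyaw 10.95 F [0.4 0.1 0.3] w 0.2 q [-0.5   0.43  0.58  2.27 -0.46  0.55  0.62]
```

>>> drive_tool:
  slide:
    - [0,0,-1]
    - [0,0,-1]
    - [0,0,-1]
    - [0,0,-1]
    - [0,0,-1]
    - [0,0,-1]
    - [0,0,-1]
  turn:
    - [0,0,0]
    - [0,0,0]
    - [0,0,0]
    - [0,0,0]
    - [0,0,0]
    - [0,0,0]
    - [0,0,0]
  gripper: [0,0,0.25,0.3,0.4,0.45,0.45]

```text
t: 12.4
eef_pos: [0.4388, -0.0477, 0.0572]
tool_rot: [0.707, -0.065, 0.701, 0.07]
contact_force: [-0.9, 0.1, 0.1]
gripper_width: 0.45
```

Run:
```python
from meas import *
show()
S=cam('scene');crop(S,220,190,340,280,6,'pics/s11.png')
```

```text
t 12.4 tcp [438.8 -47.7  57.2] xaxis [ 0.0086  0.0073 -0.9999] zyaw 10.95 F [-0.9  0.1  0.1] w 0.45 q [-0.5   0.43  0.57  2.27 -0.46  0.54  0.63]
```

View pics/s11.png

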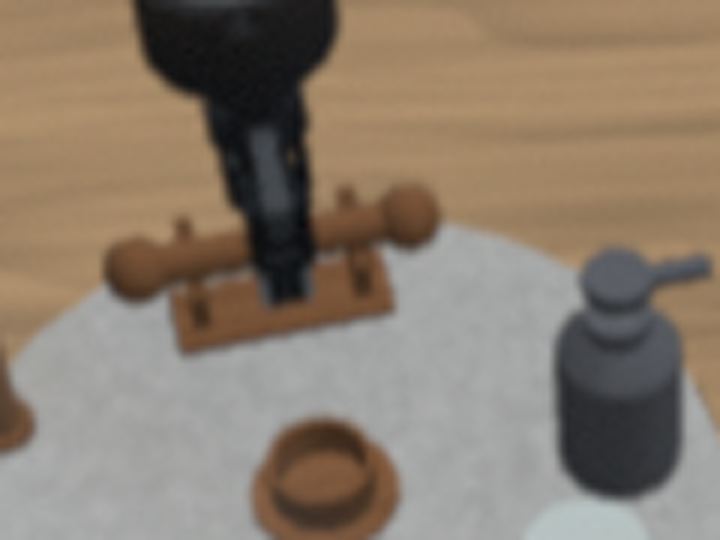

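The fingers are open and the teether stays in both notches. I'll lift straight up and head for the ball.

>>> drive_tool:
  slide:
    - [0,0,8]
    - [0,0,25]
    - [0,0,60]
    - [0,0,100]
    - [0,0,125]
    - [3,-50,130]
    - [6,-100,130]
    - [9,-150,130]
    - [12,-200,130]
    - [14,-245,130]
  turn:
    - [0,0,0]
    - [0,0,0]
    - [0,0,0]
    - [0,0,0]
    - [0,0,0]
    - [0,0,0]
    - [0,0,0]
    - [0,0,0]
    - [0,0,0]
    - [0,0,0]
  gripper: [0.45,0.45,0.45,0.45,0.6,1,1,1,1,1]

```text
t: 13.45
eef_pos: [0.4526, -0.2949, 0.1878]
tool_rot: [0.707, -0.065, 0.7, 0.07]
contact_force: [0.6, 0.7, -0.4]
gripper_width: 0.997
```

Run:
```python
from meas import *
show()
S=cam('scene');crop(S,180,190,340,310,5,'pics/s12.png')
T=cam('top');crop(T,285,175,475,305,4,'pics/t12.png')
for n,c in(("T",T),("S",S)):
  h=cv2.cvtColor(c["color"],cv2.COLOR_RGB2HSV)
  m=cv2.inRange(h,(0,190 if n=="T" else 170,60),(14,255,255)) 
  for s,ce,_ in comps(m,n,60): print(n,s,ce,onz(c,ce,.025))
```

```text
t 13.45 tcp [ 452.6 -294.9  187.8] xaxis [ 0.0092  0.0071 -0.9999] zyaw 10.94 F [ 0.6  0.7 -0.4] w 0.997 q [-0.17  0.39  0.81  1.97 -0.36  0.93  1.02]
T [452 267  11  12  80] [456.175  271.6875] [ 0.46336431 -0.31745142  0.025     ]
S [145 243  19  18 271] [153.94095941 251.63468635] [ 0.45404855 -0.3284781   0.025     ]
```

View pics/s12.png

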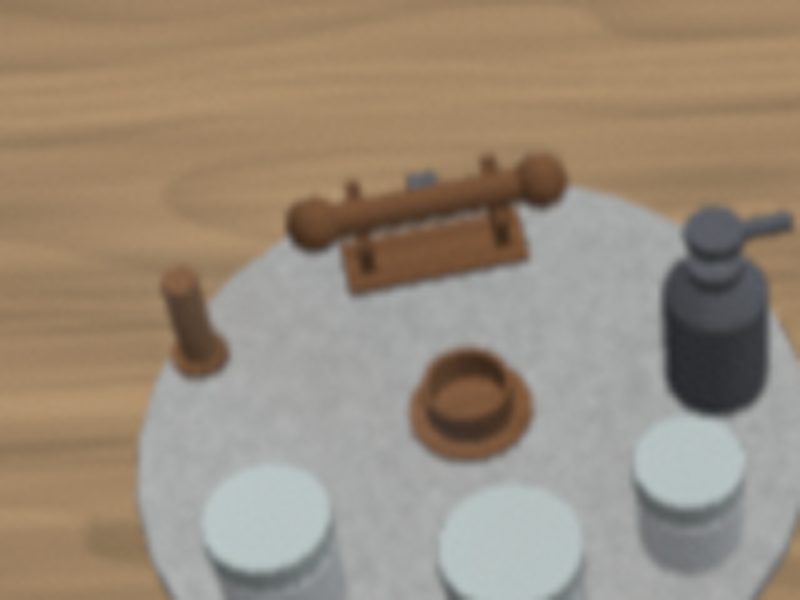

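View pics/t12.png

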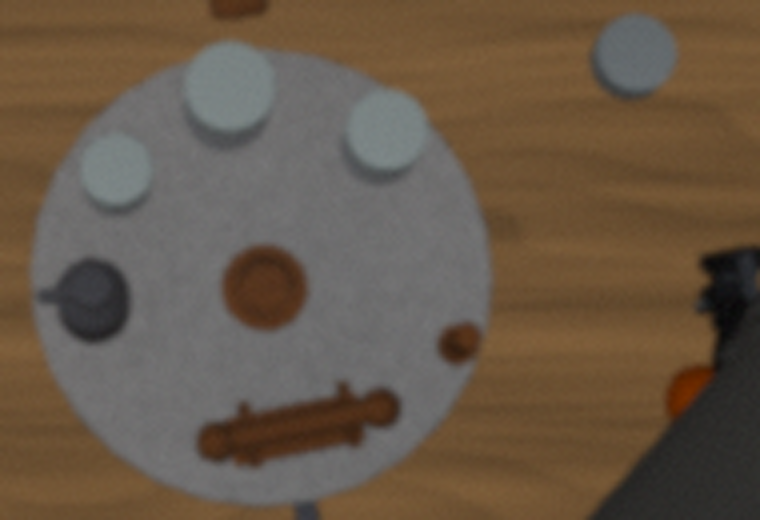

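The teether lies in both notches, centred between the supports in both views. The ball has not moved: the scene view puts it at (0.454, -0.3285). Now down onto the ball.

>>> drive_tool:
  slide:
    - [1,-20,-20]
    - [1.7,-33.4,-60]
    - [1.7,-33.4,-105]
    - [1.7,-33.4,-145]
    - [1.7,-33.4,-168]
    - [1.7,-33.4,-180]
    - [1.7,-33.4,-182]
    - [1.7,-33.4,-182]
  turn:
    - [0,0,0]
    - [0,0,0]
    - [0,0,0]
    - [0,0,0]
    - [0,0,0]
    - [0,0,0]
    - [0,0,0]
    - [0,0,0]
  gripper: [1,1,1,1,1,1,1,1]

```text
t: 14.35
eef_pos: [0.4532, -0.334, 0.0075]
tool_rot: [0.708, -0.064, 0.7, 0.064]
contact_force: [-0.6, 0.3, 0.5]
gripper_width: 1.0
```

Run:
```python
from meas import *
show()
S=cam('scene');crop(S,100,190,220,280,6,'pics/s13.png')
T=cam('top')
t=lambda u,v:(285+(u+.5)/4-.5,175+(v+.5)/4-.5)
a=onz(T,t(216,441),.066);b=onz(T,t(382,409),.066);print(a,b,(a+b)/2,np.linalg.norm(a-b),np.degrees(np.arctan2(*(a-b)[1::-1])))
```

```text
t 14.35 tcp [ 453.2 -334.     7.5] xaxis [ 0.0105  0.0014 -0.9999] zyaw 10.39 F [-0.6  0.3  0.5] w 1.0 q [ 0.1   0.68  0.57  2.01 -0.64  0.62  1.28]
[0.42844323 0.00708477 0.066     ] [ 0.44834798 -0.10429267  0.066     ] [ 0.43839561 -0.04860395  0.066     ] 0.11314208649654597 100.13260990298662
```

View pics/s13.png

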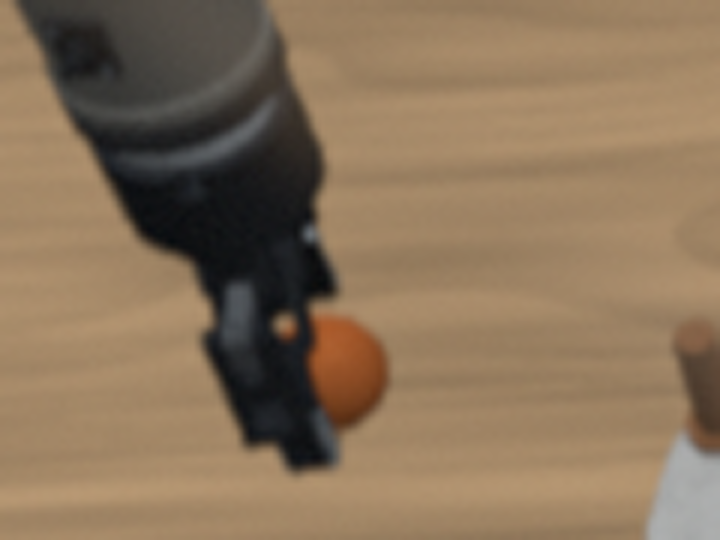

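The teether checks out at (438.4, -48.6), 100.1°. The fingers straddle the ball, but the tool sits about 5.5 mm too far in -y, so I'll correct that first.

>>> drive_tool:
  slide:
    - [1,5.5,-1]
    - [1,5.5,-1]
    - [1,5.5,-1]
  turn:
    - [0,0,0]
    - [0,0,0]
    - [0,0,0]
  gripper: [1,1,1]

```text
t: 14.75
eef_pos: [0.4551, -0.3284, 0.0075]
tool_rot: [0.709, -0.064, 0.7, 0.064]
contact_force: [0.4, -0.5, -0.3]
gripper_width: 0.998
```

Run:
```python
from meas import *
show()
S=cam('scene');crop(S,100,190,220,280,6,'pics/s14.png')
```

```text
t 14.75 tcp [ 455.1 -328.4    7.5] xaxis [ 1.250e-02  7.000e-04 -9.999e-01] zyaw 10.43 F [ 0.4 -0.5 -0.3] w 0.998 q [ 0.09  0.68  0.57  2.02 -0.64  0.62  1.27]
```

View pics/s14.png

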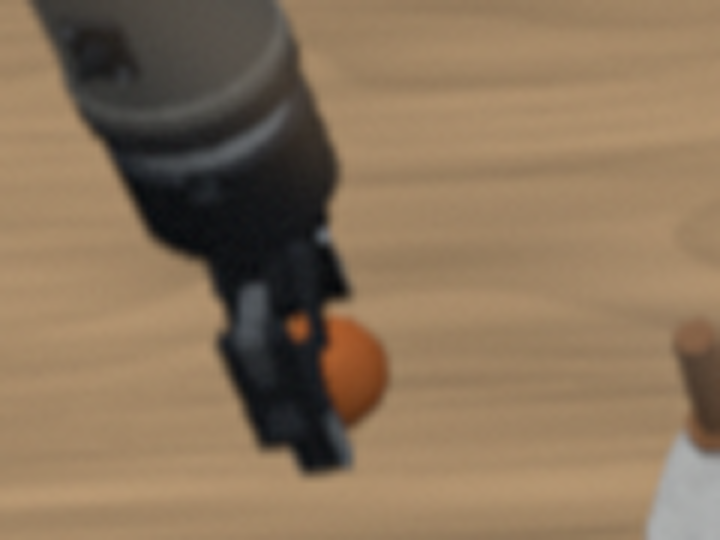

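Run:
```python
from meas import *
S=cam('scene')
c=lambda p:np.round([(p[0]-100+.5)*6-.5,(p[1]-190+.5)*6-.5],0)
print("ball",c(proj(S,[.454,-.3285,.025])))
o,R=tool();tcp=np.array(o["eef_pos"])
for s in(-1,1):
  for b in (0,.013): print(s,b,c(proj(S,tcp+R[:,2]*s*.0425-R[:,0]*b)), "outer",c(proj(S,tcp+R[:,2]*s*.057-R[:,0]*b)))
```

```text
ball [326. 372.]
-1 0 [337. 325.] outer [337. 300.]
-1 0.013 [328. 305.] outer [328. 280.]
1 0 [338. 479.] outer [339. 507.]
1 0.013 [329. 460.] outer [329. 488.]
```

The projected fingertip, (329,460) in the crop, agrees with the picture and is centred on the ball at (326,372). Now I close on it.

>>> drive_tool:
  slide:
    - [0,0,-1]
    - [0,0,-1]
    - [0,0,-1]
    - [0,0,-1]
    - [0,0,-1]
    - [0,0,-1]
    - [0,0,-1]
  turn:
    - [0,0,0]
    - [0,0,0]
    - [0,0,0]
    - [0,0,0]
    - [0,0,0]
    - [0,0,0]
    - [0,0,0]
  gripper: [0.75,0.65,0.55,0.4,0.4,0.4,0.4]
  squeeze: 25

```text
t: 15.55
eef_pos: [0.4547, -0.3288, 0.0063]
tool_rot: [0.708, -0.064, 0.7, 0.064]
contact_force: [-0.1, 0.1, 2.5]
gripper_width: 0.57
```

>>> drive_tool:
  slide:
    - [0,0,10]
    - [0,0,30]
    - [0,0,70]
    - [0,0,110]
    - [0,0,140]
  turn:
    - [0,0,0]
    - [0,0,0]
    - [0,0,0]
    - [0,0,0]
    - [0,0,0]
  gripper: [0.4,0.4,0.4,0.4,0.4]

```text
t: 16.05
eef_pos: [0.4549, -0.3293, 0.149]
tool_rot: [0.709, -0.064, 0.699, 0.063]
contact_force: [1.1, 0.3, -1.3]
gripper_width: 0.572
```

Run:
```python
from meas import *
show()
S=cam('scene');crop(S,100,170,250,280,5,'pics/s15.png')
```

```text
t 16.05 tcp [ 454.9 -329.3  149. ] xaxis [ 1.360e-02 -3.000e-04 -9.999e-01] zyaw 10.36 F [ 1.1  0.3 -1.3] w 0.572 q [-0.07  0.48  0.77  1.95 -0.44  0.87  1.12]
```

View pics/s15.png

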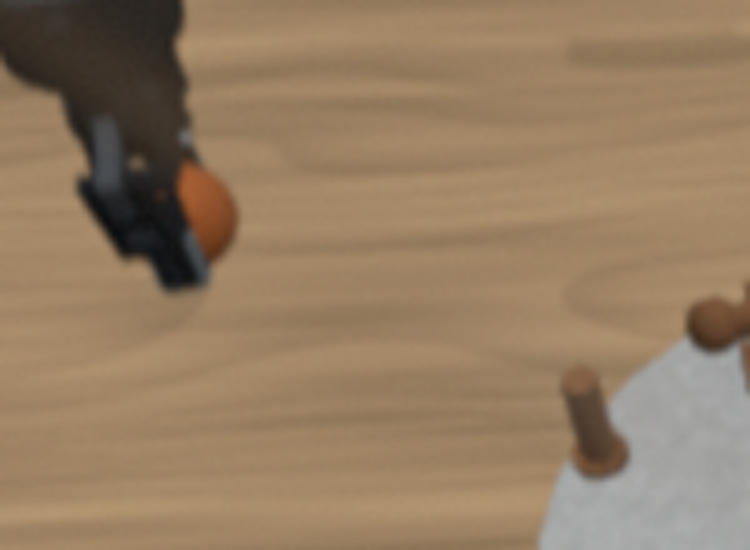

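The ball is held: the opening is 48.6 mm and it rose with the fingers. Next I carry it over the dish at height.

>>> drive_tool:
  slide:
    - [8,20,20]
    - [18,60,35]
    - [28,100,35]
    - [40,145,35]
    - [52,190,35]
    - [64,235,35]
    - [75,275,35]
    - [80,293,35]
    - [81.8,300.6,30]
    - [81.8,300.6,20]
  turn:
    - [0,0.0136,0.01]
    - [0,0.0136,0.01]
    - [0,0.0136,0.01]
    - [0,0.0136,0.01]
    - [0,0.0136,0.01]
    - [0,0.0136,0.01]
    - [0,0.0136,0.01]
    - [0,0.0136,0.01]
    - [0,0.0136,0.01]
    - [0,0.0136,0.01]
  gripper: [0.4,0.4,0.4,0.4,0.4,0.4,0.4,0.4,0.4,0.4]

```text
t: 17.1
eef_pos: [0.539, -0.0298, 0.1729]
tool_rot: [0.706, -0.069, 0.702, 0.067]
contact_force: [-0.5, -1.0, -0.1]
gripper_width: 0.568
```

Run:
```python
from meas import *
show()
S=cam('scene');crop(S,180,170,350,310,4.5,'pics/s16.png')
```

```text
t 17.1 tcp [539.  -29.8 172.9] xaxis [ 0.0067 -0.0024 -1.    ] zyaw 11.0 F [-0.5 -1.  -0.1] w 0.568 q [-0.68  0.41  0.79  1.98 -0.37  0.89  0.49]
```

View pics/s16.png

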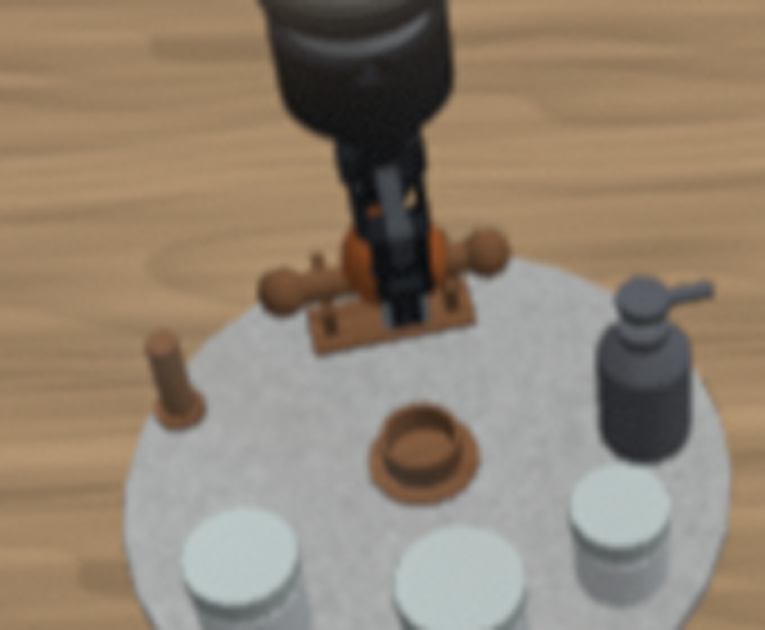

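Run:
```python
from meas import *
S=cam('scene');o,R=tool();tcp=np.array(o["eef_pos"]);print(tcp)
X=tcp-R[:,0]*.0187;p=proj(S,X);print("exp crop",(p-[180,170]+.5)*4.5-.5)
for v in (262,): print(onz(S,(180+395.5/4.5-.5,170+(v+.5)/4.5-.5),X[2]))
print("expected ball radius px",S["f"]*.025/np.linalg.norm(X+np.array(S["R"]).T@S["t"])*4.5)
h=cv2.cvtColor(S["color"],cv2.COLOR_RGB2HSV); m=cv2.inRange(h,(0,170,60),(14,255,255))
for s,ce,mm in comps(m,"",15): print(s,ce)
m=(cv2.inRange(h,(0,170,40),(14,255,255))>0); m[:, :240]=0;m[:,300:]=0
ys,xs=np.nonzero(m); pts=np.stack([xs,ys],1); hu=cv2.convexHull(pts.astype(np.int32)); (c,r)=cv2.minEnclosingCircle(hu); print("circ",c,r,onz(S,c,X[2]))
```

```text
[ 0.53694331 -0.03197501  0.17145602]
exp crop [389.06711334 256.42199797]
[ 0.54056274 -0.02906711  0.19015584]
expected ball radius px 53.03886585187045
[274 221   5  12  39] [276.20512821 226.64102564]
[256 222   7  16  69] [258.89855072 229.27536232]
circ (266.8070068359375, 226.6491241455078) 11.683899879455566 [ 0.53715232 -0.03035398  0.19015584]
```

Ball and dish agree within about 2 mm sideways. I'll lower it to just above the seat.

>>> drive_tool:
  slide:
    - [0,2,-30]
    - [0,2,-65]
    - [0,2,-95]
    - [0,2,-110]
    - [0,2,-116]
    - [0,2,-118]
    - [0,2,-118]
  turn:
    - [0,0,0]
    - [0,0,0]
    - [0,0,0]
    - [0,0,0]
    - [0,0,0]
    - [0,0,0]
    - [0,0,0]
  gripper: [0.4,0.4,0.4,0.4,0.4,0.4,0.4]

```text
t: 17.9
eef_pos: [0.5376, -0.0305, 0.0543]
tool_rot: [0.705, -0.068, 0.703, 0.065]
contact_force: [0.5, -0.1, -0.4]
gripper_width: 0.571
```

Run:
```python
from meas import *
S=cam('scene');show();crop(S,220,190,340,280,6,'pics/s17.png')
h=cv2.cvtColor(S["color"],cv2.COLOR_RGB2HSV)
m=(cv2.inRange(h,(0,170,40),(14,255,255))>0); m[:, :240]=0;m[:,310:]=0
ys,xs=np.nonzero(m); pts=np.stack([xs,ys],1); hu=cv2.convexHull(pts.astype(np.int32)); (c,r)=cv2.minEnclosingCircle(hu); o,R=tool();print("circ",c,r,onz(S,c,o["eef_pos"][2]+.0187),xs.min(),xs.max(),ys.min(),ys.max())
show()
```

```text
t 17.95 tcp [537.8 -30.2  54.5] xaxis [ 0.0046 -0.0034 -1.    ] zyaw 10.78 F [-0.1 -0.3  0.2] w 0.568 q [-0.55  0.58  0.64  2.05 -0.55  0.67  0.63]
circ (272.0225830078125, 261.4419250488281) 9.65689754486084 [ 0.5404803  -0.03023757  0.07321533] 263 281 256 267
t 17.95 tcp [537.8 -30.2  54.5] xaxis [ 0.0046 -0.0034 -1.    ] zyaw 10.78 F [-0.1 -0.3  0.2] w 0.568 q [-0.55  0.58  0.64  2.05 -0.55  0.67  0.63]
```

View pics/s17.png

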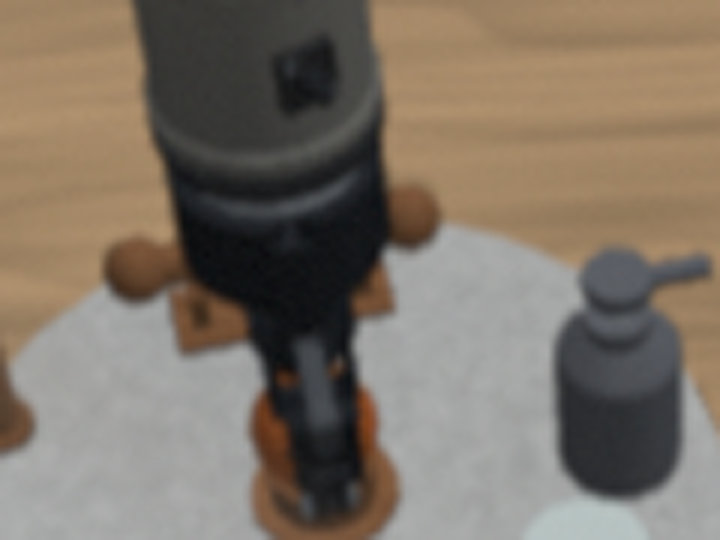

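The ball hangs centred over the dish at crop (315,435), about 6 mm above its seat. I'll ease it down and watch the force.

>>> drive_tool:
  slide:
    - [-0.5,1,-2]
    - [-0.5,1,-4]
    - [-0.5,1,-5.5]
    - [-0.5,1,-5.5]
  turn:
    - [0,0,0]
    - [0,0,0]
    - [0,0,0]
    - [0,0,0]
  gripper: [0.4,0.4,0.4,0.4]

```text
t: 18.35
eef_pos: [0.5382, -0.0294, 0.0503]
tool_rot: [0.706, -0.067, 0.702, 0.065]
contact_force: [-3.1, -0.4, 11.6]
gripper_width: 0.571
```

Run:
```python
from meas import *
show()
```

```text
t 18.35 tcp [538.2 -29.4  50.3] xaxis [ 0.0065 -0.0028 -1.    ] zyaw 10.76 F [-3.1 -0.4 11.6] w 0.571 q [-0.54  0.59  0.63  2.06 -0.55  0.66  0.64]
```

Contact: 11.6 N up and -3 N along x. I'll shift with that force.

>>> drive_tool:
  slide:
    - [-1.3,0,0]
    - [-1.3,0,-0.5]
    - [-1.3,0,-0.8]
    - [-1.3,0,-0.8]
  turn:
    - [0,0,0]
    - [0,0,0]
    - [0,0,0]
    - [0,0,0]
  gripper: [0.4,0.4,0.4,0.4]

```text
t: 18.75
eef_pos: [0.5373, -0.0297, 0.0498]
tool_rot: [0.706, -0.067, 0.702, 0.065]
contact_force: [-1.9, -0.8, 6.8]
gripper_width: 0.572
```

Run:
```python
from meas import *
show()
S=cam('scene');crop(S,220,190,340,280,6,'pics/s18.png')
```

```text
t 18.75 tcp [537.3 -29.7  49.8] xaxis [ 0.0073 -0.0029 -1.    ] zyaw 10.74 F [-1.9 -0.8  6.8] w 0.572 q [-0.54  0.59  0.63  2.06 -0.55  0.66  0.64]
```

View pics/s18.png

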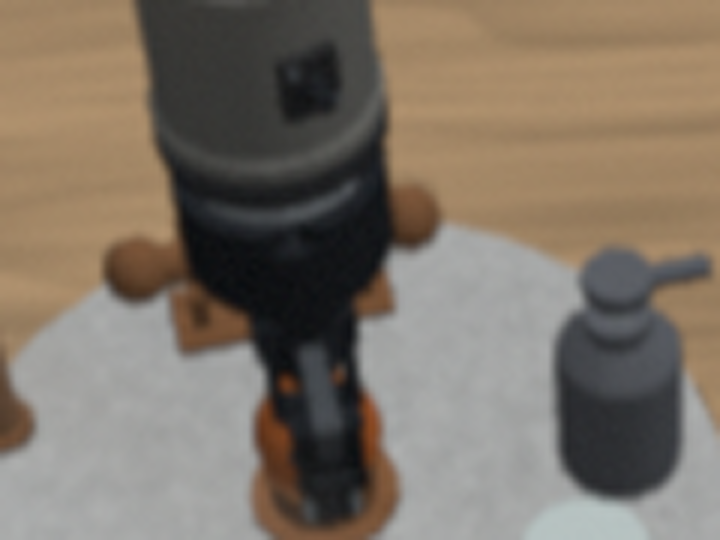

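>>> drive_tool:
  slide:
    - [-0.8,0,0]
    - [-1,0,-0.5]
    - [-1,0,-0.5]
    - [-1,0,-0.5]
  turn:
    - [0,0,0]
    - [0,0,0]
    - [0,0,0]
    - [0,0,0]
  gripper: [0.4,0.4,0.4,0.4]
  squeeze: 20

```text
t: 19.2
eef_pos: [0.5365, -0.0299, 0.0495]
tool_rot: [0.707, -0.067, 0.701, 0.065]
contact_force: [0.8, -2.2, 3.1]
gripper_width: 0.569
```

Run:
```python
from meas import *
show()
```

```text
t 19.2 tcp [536.5 -29.9  49.5] xaxis [ 0.0077 -0.003  -1.    ] zyaw 10.74 F [ 0.8 -2.2  3.1] w 0.569 q [-0.54  0.59  0.63  2.06 -0.56  0.66  0.64]
```

Centred along x and lightly loaded. I'll let go.

>>> drive_tool:
  slide:
    - [0,0,0]
    - [0,0,0]
    - [0,0,0]
    - [0,0,0]
    - [0,0,0]
    - [0,0,0]
  turn:
    - [0,0,0]
    - [0,0,0]
    - [0,0,0]
    - [0,0,0]
    - [0,0,0]
    - [0,0,0]
  gripper: [0.62,0.7,0.8,0.9,1,1]

```text
t: 19.8
eef_pos: [0.5365, -0.0298, 0.0494]
tool_rot: [0.707, -0.067, 0.701, 0.065]
contact_force: [0.1, -0.2, -1.1]
gripper_width: 1.001
```

Run:
```python
from meas import *
show()
S=cam('scene');crop(S,220,190,340,280,6,'pics/s19.png')
```

```text
t 19.8 tcp [536.5 -29.8  49.4] xaxis [ 0.0076 -0.003  -1.    ] zyaw 10.74 F [ 0.1 -0.2 -1.1] w 1.001 q [-0.54  0.59  0.63  2.06 -0.56  0.66  0.64]
```

View pics/s19.png

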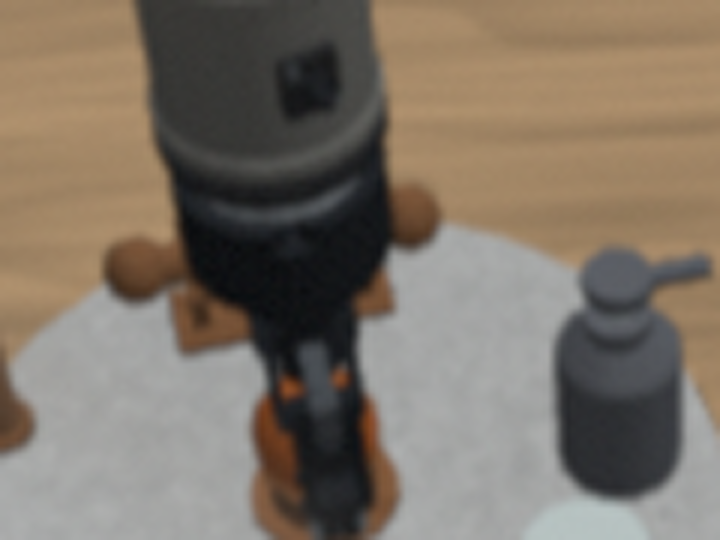

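The ball stays on the dish. I'll lift straight up, then go over to the peg.

>>> drive_tool:
  slide:
    - [0,0,5]
    - [0,0,20]
    - [0,0,50]
    - [0,0,90]
    - [0,0,120]
    - [-8,-30,130]
    - [-20,-75,130]
    - [-32,-115,130]
    - [-41,-131,130]
    - [-41,-131,130]
  turn:
    - [0,0,0]
    - [0,0,0]
    - [0,0,0]
    - [0,0,0]
    - [0,0,0]
    - [0,0,-0.14]
    - [0,0,-0.28]
    - [0,0,-0.42]
    - [0,0,-0.55]
    - [0,0,-0.55]
  gripper: [1,1,1,1,1,0.8,0.5,0.4,0.4,0.4]

```text
t: 20.85
eef_pos: [0.4938, -0.1641, 0.1807]
tool_rot: [0.697, 0.128, 0.693, -0.133]
contact_force: [0.7, -0.5, 0.1]
gripper_width: 0.404
```

Run:
```python
from meas import *
show()
S=cam('scene');crop(S,180,190,340,310,5,'pics/s20.png');T=cam('top');crop(T,285,175,475,305,4,'pics/t20.png')
```

```text
t 20.85 tcp [ 493.8 -164.1  180.7] xaxis [ 0.0055 -0.0072 -1.    ] zyaw -21.26 F [ 0.7 -0.5  0.1] w 0.404 q [-0.57  0.42  0.98  2.02 -0.43  0.91  0.27]
```

View pics/s20.png

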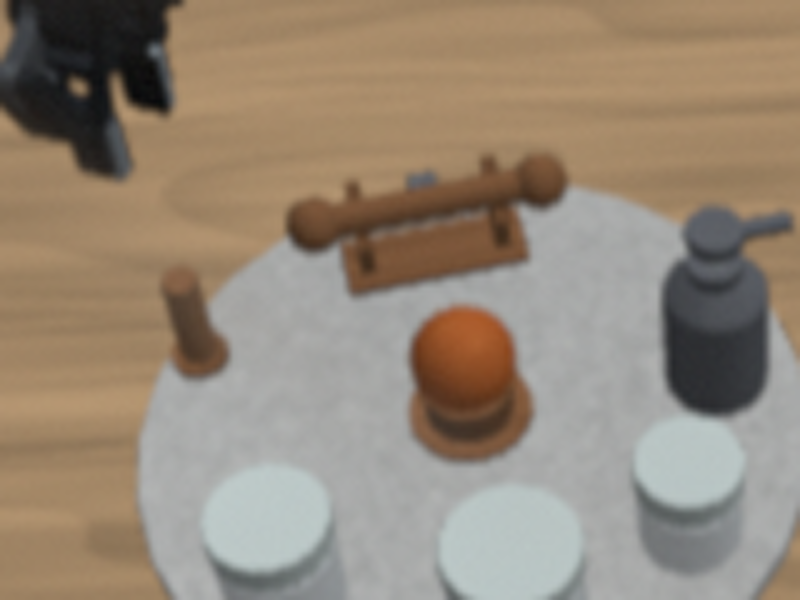

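View pics/t20.png

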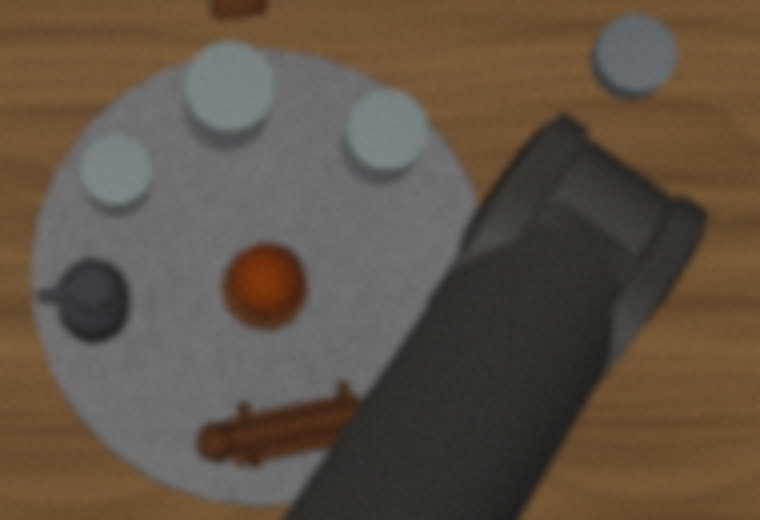

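Run:
```python
from meas import *
T=cam('top');S=cam('scene')
s=lambda u,v:(180+(u+.5)/5-.5,190+(v+.5)/5-.5)
f=lambda a:np.round(np.array(a)*1000,1)
P={}
for n,c in(("T",T),("S",S)):
  h=cv2.cvtColor(c["color"],cv2.COLOR_RGB2HSV); m=cv2.inRange(h,(0,190 if n=="T" else 170,60),(14,255,255))
  for st,ce,_ in comps(m,n,60): print(n,st,ce,f(onz(c,ce,.067))); P[n]=ce
print("tri",tri(T,P["T"],S,P["S"]))
print("peg",f(onz(S,s(181,277),.086)),"base",f(onz(S,s(199,355),.030)))
show()
```

```text
T [343 237  17  17 219] [351.08675799 245.21917808] [534.7 -28.5  67. ]
S [263 252  19  19 268] [272.67910448 261.        ] [534.5 -29.4  67. ]
tri (array([ 0.5347361 , -0.02889249,  0.06725234]), np.float64(0.0009007961326773403))
peg [ 493.6 -160.7   86. ] base [ 496.6 -162.1   30. ]
t 21.05 tcp [ 496.2 -159.5  179.7] xaxis [ 0.0054 -0.0059 -1.    ] zyaw -20.55 F [-0.9 -0.5  0.8] w 0.398 q [-0.57  0.42  0.97  2.02 -0.43  0.91  0.27]
```

The ball triangulates to a height of 67.3 mm and is seated; sideways it is within about 2 mm of the dish. The peg is at (495, -161). I'll lower the open fingers around it.

>>> drive_tool:
  slide:
    - [-1,-1.5,-25]
    - [-1,-1.5,-60]
    - [-1,-1.5,-90]
    - [-1,-1.5,-112]
    - [-1,-1.5,-126]
    - [-1,-1.5,-126]
    - [-1,-1.5,-126]
    - [-1,-1.5,-126]
  turn:
    - [0,0,0]
    - [0,0,0]
    - [0,0,0]
    - [0,0,0]
    - [0,0,0]
    - [0,0,0]
    - [0,0,0]
    - [0,0,0]
  gripper: [0.4,0.4,0.4,0.4,0.4,0.4,0.32,0.25]

```text
t: 21.85
eef_pos: [0.4962, -0.1611, 0.0548]
tool_rot: [0.699, 0.124, 0.693, -0.128]
contact_force: [-0.4, 0.8, -0.2]
gripper_width: 0.249
```

```bash
cat > arc.py <<'E'
from h import *
import sys
show()
C=np.array([546.5,-27.0])
o,R=tool();p=np.array(o["eef_pos"])*1000;y=np.degrees(np.arctan2(R[1,2],R[0,2]))
v=p[:2]-C; a0=np.degrees(np.arctan2(v[1],v[0])); print("r",np.hypot(*v),"ang",a0)
for st in map(float,sys.argv[1].split(",")):
    a=np.radians(a0+st); q=C+143*np.array([np.cos(a),np.sin(a)])-p[:2]
    print(st,np.round(q,1),round(np.radians(a0+st+90-y),3))
E
python3 arc.py 0.5,1.5,3,5,7.5,10,12.5,15,17.5,20
python3 - <<'E'
from h import *
S=cam('scene');crop(S,180,190,340,310,5,'pics/s21.png')
E
```

```text
t 21.85 tcp [ 496.2 -161.1   54.8] xaxis [ 0.0074 -0.0061 -1.    ] zyaw -20.52 F [-0.4  0.8 -0.2] w 0.249 q [-0.39  0.6   0.76  2.1  -0.66  0.68  0.45]
r 143.19050501627123 ang -110.54821659713771
0.5 [ 1.2 -0.3] 0.008
1.5 [ 3.6 -1.1] 0.026
3.0 [ 7.1 -2.3] 0.052
5.0 [11.9 -3.7] 0.087
7.5 [18.  -5.2] 0.13
10.0 [24.1 -6.5] 0.174
12.5 [30.2 -7.5] 0.218
15.0 [36.4 -8.2] 0.261
17.5 [42.7 -8.7] 0.305
20.0 [48.9 -8.9] 0.349
```

View pics/s21.png

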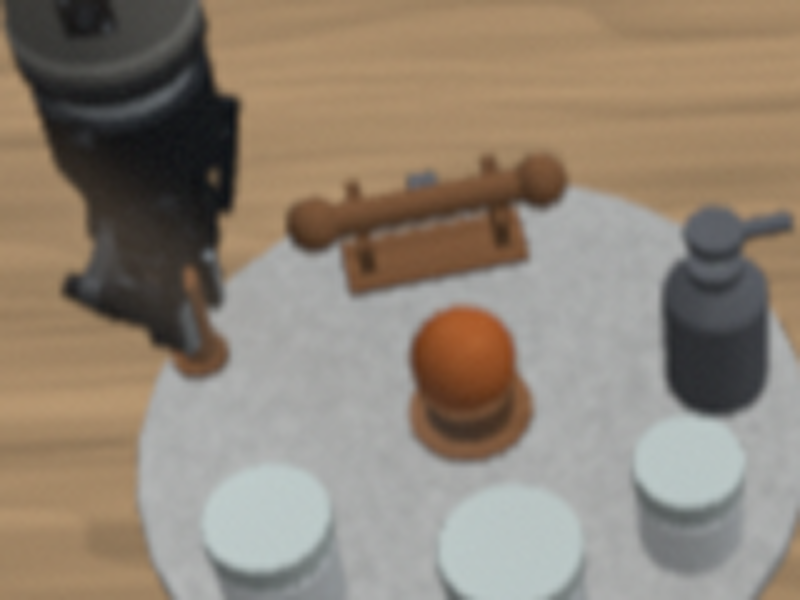

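The peg stands between the fingers and both toys are still seated. I'll lead it slowly anticlockwise.

>>> drive_tool:
  slide:
    - [1.2,-0.3,-1]
    - [3.6,-1.1,-2]
    - [7.1,-2.3,-2]
    - [11.9,-3.7,-2]
    - [18,-5.2,-2]
    - [24.1,-6.5,-2]
    - [30.2,-7.5,-2]
    - [36.4,-8.2,-2]
    - [42.7,-8.7,-2]
    - [48.9,-8.9,-2]
  turn:
    - [0,0,0.008]
    - [0,0,0.026]
    - [0,0,0.052]
    - [0,0,0.087]
    - [0,0,0.13]
    - [0,0,0.174]
    - [0,0,0.218]
    - [0,0,0.261]
    - [0,0,0.305]
    - [0,0,0.349]
  gripper: [0.25,0.25,0.25,0.25,0.25,0.25,0.25,0.25,0.25,0.25]

```text
t: 22.9
eef_pos: [0.5457, -0.1701, 0.0527]
tool_rot: [0.71, 0.001, 0.704, -0.003]
contact_force: [0.3, 0.0, -0.3]
gripper_width: 0.248
```

```bash
python3 arc.py 2.5,5,7.5,10,12.5,15,17.5,20,22.5,25
python3 - <<'E'
from h import *
S=cam('scene');crop(S,180,190,340,310,5,'pics/s22.png')
E
```

```text
t 22.9 tcp [ 545.7 -170.1   52.7] xaxis [ 0.0091 -0.003  -1.    ] zyaw -0.34 F [ 0.3  0.  -0.3] w 0.248 q [-0.29  0.63  0.65  1.98 -0.58  0.71  0.71]
r 143.09096170840553 ang -90.33747675781804
2.5 [6.2 0.2] 0.044
5.0 [12.5  0.6] 0.087
7.5 [18.7  1.2] 0.131
10.0 [24.8  2.1] 0.174
12.5 [31.   3.3] 0.218
15.0 [37.   4.7] 0.262
17.5 [43.   6.5] 0.305
20.0 [49.   8.4] 0.349
22.5 [54.8 10.7] 0.393
25.0 [60.5 13.1] 0.436
```

View pics/s22.png

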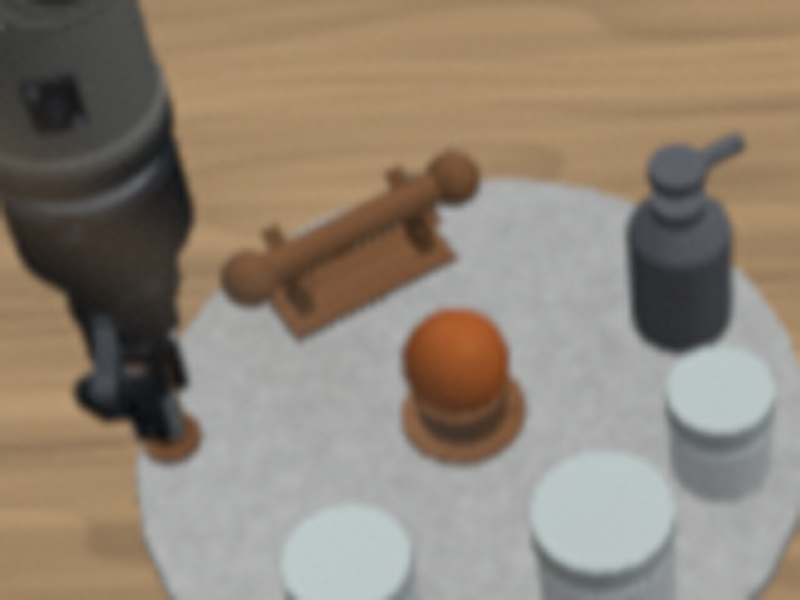

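The top is turning with both toys seated. Continuing.

>>> drive_tool:
  slide:
    - [3,0.1,0]
    - [8,0.3,0]
    - [14,0.8,0]
    - [20,1.4,0]
    - [26.2,2.3,0]
    - [32.2,3.6,0]
    - [38.2,5,0]
    - [44.2,6.8,0]
    - [50,8.8,0]
    - [55.5,11,0]
  turn:
    - [0,0,0.022]
    - [0,0,0.056]
    - [0,0,0.098]
    - [0,0,0.14]
    - [0,0,0.184]
    - [0,0,0.227]
    - [0,0,0.27]
    - [0,0,0.314]
    - [0,0,0.357]
    - [0,0,0.398]
  gripper: [0.25,0.25,0.25,0.25,0.25,0.25,0.25,0.25,0.25,0.25]

```text
t: 23.95
eef_pos: [0.6029, -0.159, 0.053]
tool_rot: [0.697, -0.14, 0.689, 0.139]
contact_force: [0.7, -0.3, -0.6]
gripper_width: 0.247
```

```bash
python3 arc.py 1.2,3.2,5.5,8,10.5,13,15.5,18,20.5,23
```

```text
t 23.95 tcp [ 602.9 -159.    53. ] xaxis [ 1.110e-02  9.000e-04 -9.999e-01] zyaw 22.81 F [ 0.7 -0.3 -0.6] w 0.247 q [-0.23  0.67  0.54  1.85 -0.49  0.75  0.98]
r 143.53503416101984 ang -66.84314932274353
1.2 [2.5 1.7] 0.027
3.2 [7.  3.8] 0.062
5.5 [12.1  6.5] 0.102
8.0 [17.5  9.6] 0.146
10.5 [22.8 12.9] 0.189
13.0 [27.9 16.5] 0.233
15.5 [32.9 20.3] 0.277
18.0 [37.7 24.3] 0.32
20.5 [42.3 28.5] 0.364
23.0 [46.7 32.9] 0.407
```

>>> drive_tool:
  slide:
    - [2.5,1.3,0]
    - [7,3.6,0]
    - [12.1,6.4,0]
    - [17.5,9.6,0]
    - [22.8,12.9,0]
    - [27.9,16.5,0]
    - [32.9,20.3,0]
    - [37.7,24.3,0]
    - [42.3,28.5,0]
    - [46.7,32.9,0]
  turn:
    - [0,0,0.027]
    - [0,0,0.062]
    - [0,0,0.102]
    - [0,0,0.146]
    - [0,0,0.189]
    - [0,0,0.233]
    - [0,0,0.277]
    - [0,0,0.32]
    - [0,0,0.364]
    - [0,0,0.407]
  gripper: [0.25,0.25,0.25,0.25,0.25,0.25,0.25,0.25,0.25,0.25]

```text
t: 24.95
eef_pos: [0.65, -0.1256, 0.0529]
tool_rot: [0.654, -0.278, 0.646, 0.279]
contact_force: [-0.7, 0.4, 0.5]
gripper_width: 0.25
```

```bash
python3 arc.py 1.2,3.2,5.5,8,10.5,13,15.5,18,20.5,21.5,22.5,23
python3 - <<'E'
from h import *
S=cam('scene');crop(S,180,190,340,310,5,'pics/s24.png')
E
```

```text
t 24.95 tcp [ 650.  -125.6   52.9] xaxis [ 0.0097  0.0054 -0.9999] zyaw 46.35 F [-0.7  0.4  0.5] w 0.25 q [-0.2   0.69  0.43  1.75 -0.4   0.78  1.24]
r 142.89767826170257 ang -43.60891670938924
1.2 [2.1 2.1] 0.022
3.2 [5.4 5.9] 0.057
5.5 [ 9.1 10.3] 0.097
8.0 [12.8 15.3] 0.14
10.5 [16.3 20.4] 0.184
13.0 [19.6 25.7] 0.228
15.5 [22.7 31.2] 0.271
18.0 [25.5 36.8] 0.315
20.5 [28.1 42.4] 0.359
21.5 [29.  44.7] 0.376
22.5 [29.9 47.1] 0.393
23.0 [30.4 48.2] 0.402
```

View pics/s24.png

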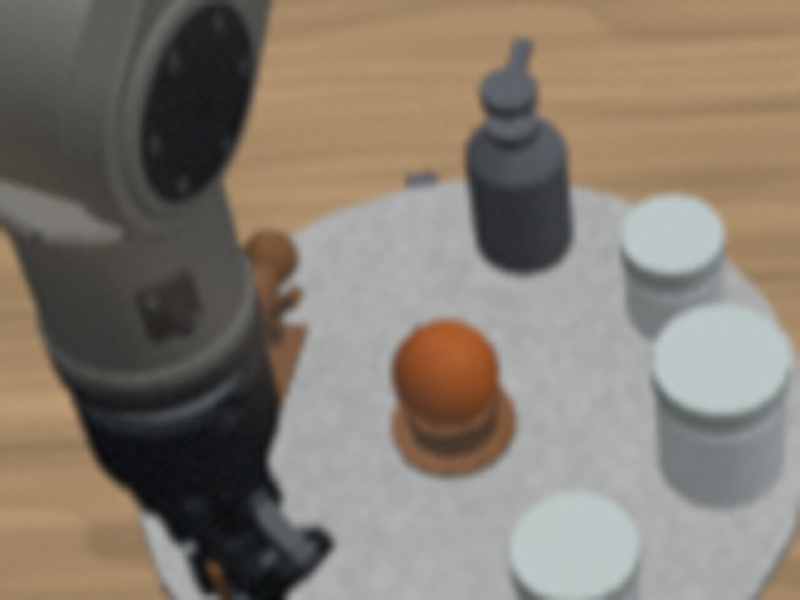

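Both toys are fine, with about 23° to go.

>>> drive_tool:
  slide:
    - [2.1,2.1,0]
    - [5.4,5.9,0]
    - [9.1,10.3,0]
    - [12.8,15.3,0]
    - [16.3,20.4,0]
    - [19.6,25.7,0]
    - [22.7,31.2,0]
    - [25.5,36.8,0]
    - [27.2,40.5,0]
    - [28.1,42.4,0]
  turn:
    - [0,0,0.022]
    - [0,0,0.057]
    - [0,0,0.097]
    - [0,0,0.14]
    - [0,0,0.184]
    - [0,0,0.228]
    - [0,0,0.271]
    - [0,0,0.315]
    - [0,0,0.344]
    - [0,0,0.359]
  gripper: [0.25,0.25,0.25,0.25,0.25,0.25,0.25,0.25,0.25,0.25]

```text
t: 26.0
eef_pos: [0.6794, -0.0813, 0.0531]
tool_rot: [0.593, -0.39, 0.585, 0.393]
contact_force: [0.6, 0.1, -0.1]
gripper_width: 0.248
```

```bash
python3 arc.py 1,2,2.5,3,4
python3 - <<'E'
from h import *
S=cam('scene');crop(S,180,190,340,310,5,'pics/s25.png')
E
```

```text
t 26.0 tcp [679.4 -81.3  53.1] xaxis [ 0.0082  0.0097 -0.9999] zyaw 67.23 F [ 0.6  0.1 -0.1] w 0.248 q [-0.2   0.7   0.34  1.68 -0.32  0.8   1.46]
r 143.57166162705903 ang -22.203409492591682
1.0 [0.4 2.5] 0.027
2.0 [1.3 4.9] 0.045
2.5 [1.7 6. ] 0.054
3.0 [2.1 7.2] 0.062
4.0 [2.9 9.6] 0.08
```

View pics/s25.png

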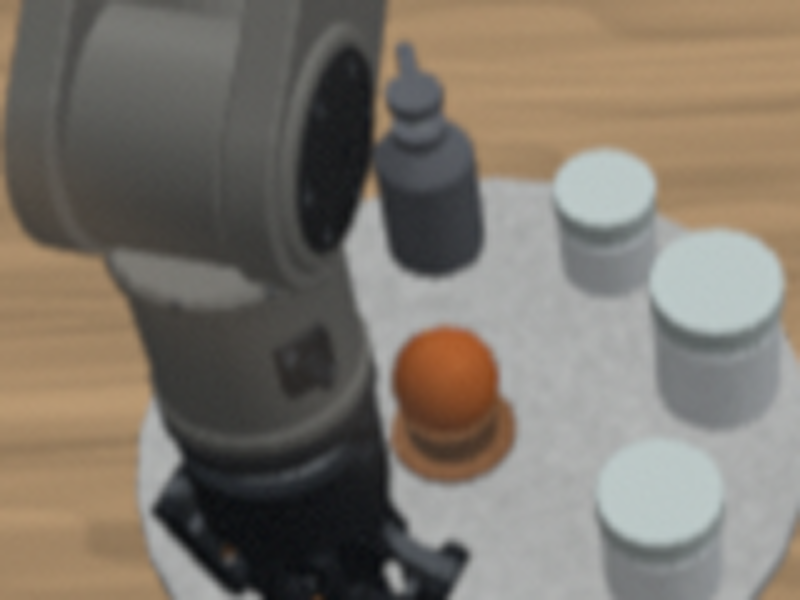

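>>> drive_tool:
  slide:
    - [0.4,2,0]
    - [0.9,4,0]
    - [1.2,5,0]
    - [1.2,5,0]
  turn:
    - [0,0,0.018]
    - [0,0,0.036]
    - [0,0,0.045]
    - [0,0,0.045]
  gripper: [0.25,0.25,0.25,0.25]

```text
t: 26.45
eef_pos: [0.6807, -0.0759, 0.0531]
tool_rot: [0.584, -0.403, 0.575, 0.406]
contact_force: [1.0, -0.0, 0.2]
gripper_width: 0.248
```

>>> drive_tool:
  slide:
    - [0,0,0]
    - [0,0,15]
    - [0,0,45]
    - [0,0,85]
    - [0,0,120]
    - [0,0,150]
    - [-30,40,180]
    - [-60,80,190]
    - [-90,120,200]
    - [-120,160,200]
  turn:
    - [0,0,0]
    - [0,0,0]
    - [0,0,0]
    - [0,0,0]
    - [0,0,0]
    - [0,0,0]
    - [0,0,0]
    - [0,0,0]
    - [0,0,0]
    - [0,0,0]
  gripper: [0.35,0.35,0.35,0.35,0.35,0.4,0.4,0.4,0.4,0.4]

```text
t: 27.45
eef_pos: [0.5662, 0.0773, 0.2554]
tool_rot: [0.586, -0.403, 0.574, 0.406]
contact_force: [0.5, 1.0, -0.0]
gripper_width: 0.396
```

>>> drive_tool:
  slide:
    - [-20,50,0]
    - [-30,95,0]
    - [-40,140,0]
    - [-50,180,0]
    - [-50,200,0]
    - [-50,200,0]
  turn:
    - [0,0,0]
    - [0,0,0]
    - [0,0,0]
    - [0,0,0]
    - [0,0,0]
    - [0,0,0]
  gripper: [0.4,0.4,0.4,0.4,0.4,0.4]

```text
t: 28.05
eef_pos: [0.5155, 0.2809, 0.2562]
tool_rot: [0.585, -0.405, 0.573, 0.407]
contact_force: [0.1, -0.5, -0.1]
gripper_width: 0.4
```

Run:
```python
from meas import *
show()
S=cam('scene');crop(S,180,190,340,310,5,'pics/s26.png');T=cam('top');crop(T,285,175,475,305,4,'pics/t26.png')
cv2.imwrite("pics/top26.png",T["color"][:,:,::-1])
```

```text
t 28.05 tcp [515.5 280.9 256.2] xaxis [ 0.0121  0.0133 -0.9998] zyaw 70.08 F [ 0.1 -0.5 -0.1] w 0.4 q [-0.83  0.3   0.29  1.77 -0.1   1.06  0.72]
```

View pics/s26.png

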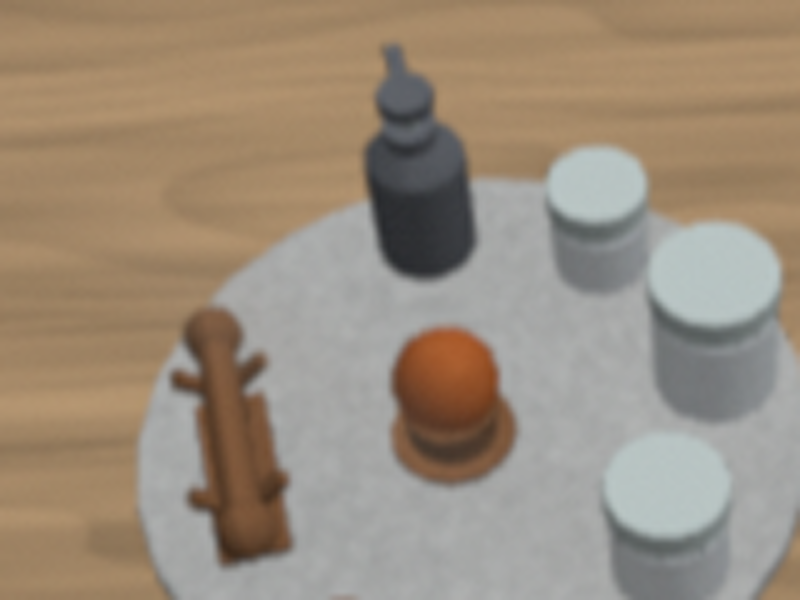

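View pics/t26.png

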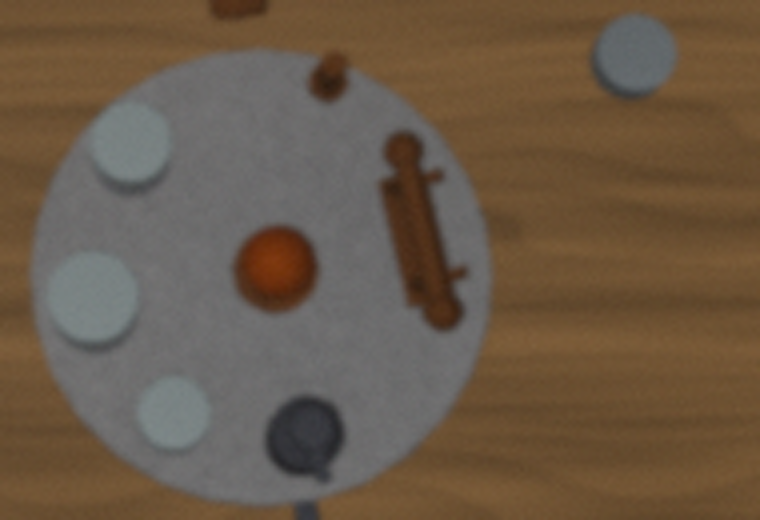

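Run:
```python
from meas import *
T=cam('top');S=cam('scene')
t=lambda u,v:(285+(u+.5)/4-.5,175+(v+.5)/4-.5)
s=lambda u,v:(180+(u+.5)/5-.5,190+(v+.5)/5-.5)
f=lambda a:np.round(np.array(a)*1000,1)
C=np.array([.5465,-.027])
def pol(P): v=P[:2]-C; return round(np.hypot(*v)*1000,1),round(np.degrees(np.arctan2(v[1],v[0]))%360,2)
for n,c,a,b in(("T",T,t(404,152),t(443,310)),("S",S,s(248,525),s(213,336))):
    a=onz(c,a,.066);b=onz(c,b,.066);d=a-b;m=(a+b)/2;print(n,"teether",f(m),np.linalg.norm(d),"yaw",np.degrees(np.arctan2(d[1],d[0]))," pol",pol(m))
a,ea=tri(T,t(404,152),S,s(248,525));b,eb=tri(T,t(443,310),S,s(213,336));print("ends tri",f(a),ea,f(b),eb)
P={}
for n,c in(("T",T),("S",S)):
  h=cv2.cvtColor(c["color"],cv2.COLOR_RGB2HSV); m=cv2.inRange(h,(0,190 if n=="T" else 170,60),(14,255,255))
  for st,ce,_ in comps(m,n,60): P[n]=ce
x,e=tri(T,P["T"],S,P["S"]);print("ball",f(x),e,pol(x))
th=np.radians(280.6);print("dish exp",f(C+.01*np.array([np.cos(th),np.sin(th)])), "groove exp",f(C+.11*np.array([np.cos(th),np.sin(th)])))
# bottle shoulder centre T and pump base S ; bottle top nozzle
print("pump top T",pol(onz(T,t(311,428),.125)),"S",pol(onz(S,s(404,95),.125)))
print("peg S/T",pol(onz(T,t(336,64),.086)))
```

```text
T teether [ 568.7 -135.7   66. ] 0.11088290372721742 yaw 11.955272899626827  pol (np.float64(111.0), np.float64(281.56))
S teether [ 567.  -135.7   66. ] 0.10906233898954983 yaw 12.667084042564406  pol (np.float64(110.6), np.float64(280.66))
ends tri [ 622.3 -123.5   69.2] 0.0008004638785988275 [ 514.4 -147.3   66.8] 0.0003540066519323278
ball [546.2 -35.5  71.1] 0.0014627280999996747 (np.float64(8.5), np.float64(268.13))
dish exp [548.3 -36.8] groove exp [ 566.7 -135.1]
pump top T (np.float64(117.7), np.float64(192.34)) S (np.float64(128.8), np.float64(192.3))
peg S/T (np.float64(143.0), np.float64(339.14))
```

View pics/top26.png

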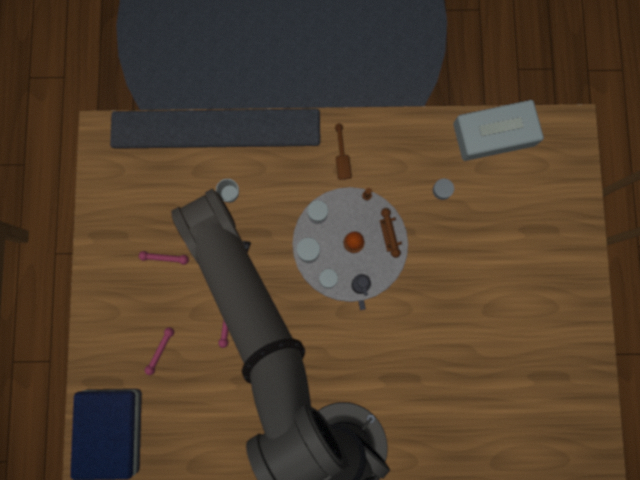

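The joint comes out near 1.58 to 1.60 rad and the teether is in place. The ball height read 71 mm, against 67 mm before, so I'll check it again before handing in.

Run:
```python
from meas import *
f=lambda a:np.round(np.array(a)*1000,1)
for k in range(2):
  T=cam('top');S=cam('scene');P={}
  for n,c,thr,roi in(("T",T,(0,190,60),(335,225,370,258)),("S",S,(0,170,60),(250,245,285,285))):
    h=cv2.cvtColor(c["color"],cv2.COLOR_RGB2HSV); m=cv2.inRange(h,thr,(14,255,255))
    x0,y0,x1,y1=roi; mm=np.zeros_like(m); mm[y0:y1,x0:x1]=m[y0:y1,x0:x1]
    st,ce,_=max(comps(mm,n,30),key=lambda q:q[0][4]); P[n]=ce; print(n,st,np.round(ce,2),f(onz(c,ce,.067)))
  x,e=tri(T,P["T"],S,P["S"]);print("ball",f(x),e)
crop(S,235,230,305,290,10,"pics/s27.png")
```

```text
T [346 233  17  17 215] [353.83 240.79] [546.7 -36.1  67. ]
S [260 257  19  16 217] [270.07 264.  ] [542.8 -35.3  67. ]
ball [546.1 -35.3  71.2] 0.0010178003225112691
T [346 233  17  17 216] [354.03 240.8 ] [546.7 -36.7  67. ]
S [260 257  19  16 214] [270.06 264.  ] [542.8 -35.3  67. ]
ball [546.  -35.6  71.2] 0.0015331198109451156
```

View pics/s27.png

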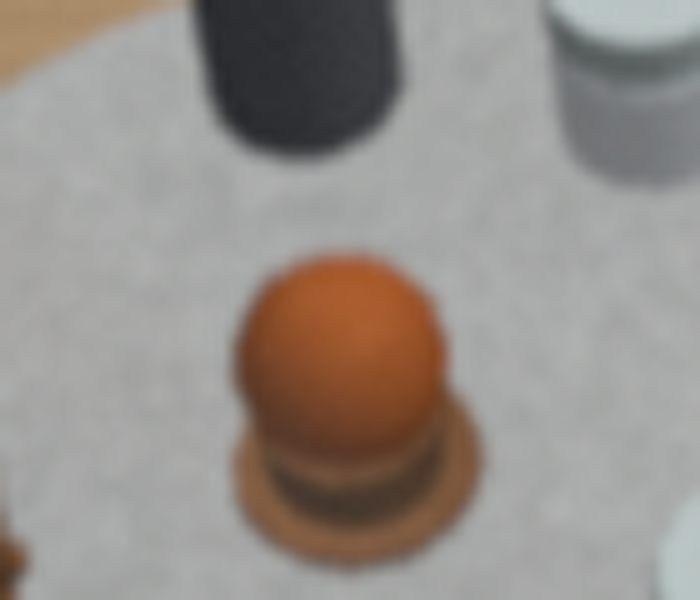

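Run:
```python
from meas import *
T=cam('top');S=cam('scene');f=lambda a:np.round(np.array(a)*1000,1)
p=(235+342.5/10-.5,230+356.5/10-.5)
x,e=tri(T,(353.9,240.8),S,p);print(f(x),e,"S on z67",f(onz(S,p,.067)),"T",f(onz(T,(353.9,240.8),.067)))
print(susan_center(T,(285,180,415,310)))
show()
```

```text
[546.6 -37.2  67.9] 0.0019158856920692495 S on z67 [545.9 -38.3  67. ] T [546.7 -36.3  67. ]
(array([ 0.54534683, -0.02733593,  0.15765427]), np.float64(0.0008012932255104799))
t 28.55 tcp [516.4 276.6 255.5] xaxis [ 0.0116  0.0116 -0.9999] zyaw 69.72 F [-0.4 -0.5 -0.3] w 0.403 q [-0.83  0.3   0.29  1.78 -0.1   1.06  0.72]
```

With the ball's full outline (the mask had lost its shaded underside) it measures (546.6, -37.2, 67.9), against the dish at about (548, -37, 67). It is seated, and the robot is clear of everything.

```bash
python3 -c "
from station import bot
print(bot.hand_in())"
```

```text
the job is handed in; nothing more can be done
None
```

I completed the task and handed it in at about 28.6 s of the 72 s; no verdict was reported. I led the peg round until the toy rest met the tab and seated the teether in the V-groove, then the ball on its dish, releasing each once seated. Then I turned the pump bottle to the tab and lifted clear.

Last checks from the cameras:
- **Lazy susan:** the angle is about 1.58–1.60 rad, inside the 1.42–1.72 range.
- **Teether:** it is in the groove, about 1–2 mm from the expected centre and within about 0.03 rad of the groove direction.
- **Ball:** it sits about 2 mm sideways from the dish centre and 1 mm above its nominal height. The first height reading was 71 mm, at the 4 mm limit. The colour mask had missed the ball's shaded underside; re-measured from the full outline, the height is 67.9 mm.
- **Arm and bystanders:** the arm is clear of everything. The tin and the hairbrush look unmoved, and so does what shows of the cup (the arm stands next to it), judged by eye only.

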